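# Clamp a jar in the marking fixture

### The job

Pick up the filled jar standing by itself to the right of the clamping fixture and stand it upright in the fixture's V-shaped nest, between the V and the clamp's pad. Then, with a fingertip, push the clamp's upright lever over towards the jar until it snaps past its dead point, so that the pad holds the jar against the V; follow it and press it against its closed stop with about 8 N for a moment to bed it, then let go. Feel your way: never load the lever with more than 15 N.

Things in the scene. Friction and masses are not known exactly. Their poses are not given: they have to be found in the camera images.
- jar_mid (a point): centre, half-way up (45.5 mm above its underside), of the loose filled glass jar: round, 66 mm diameter, 91 mm high, 0.17 to 0.34 kg, gold-coloured cap 63 mm wide on the top 14 mm; z is its upright axis. It starts standing on the table to the right (-y) of the fixture.
- fixture: clamping fixture fixed to the table: aluminium base plate 110 (x) x 320 (y) x 10 mm high; origin at the centre of its underside, z up. The +y end (robot's left) carries a dark steel 90-degree V-block, 40 mm high above the plate, open towards -y; the other end carries a steel push clamp whose plunger runs along +y at x = 0, its rubber pad (28 mm disc) 55 mm above the table facing the V.
- nest (a point): where jar_mid is when the jar stands on the plate pressed fully into the V: fixture (0, +60, 55.5) mm, axes as the fixture's. With the clamp open the jar has 20 mm, +-10 mm, of room from here towards -y before it meets the pad.
- hinge_nominal (a point): a point of the fixture at (0, -135, 55) mm, axes as the fixture's: the middle of the lever's hinge axis (along x) if the clamp sat mid-slot. The clamp is bolted over slots and really sits up to 10 mm either way along y of this; that is not measured. The lever is a steel bar with a flat black grip, 28 mm wide along x, 15 mm thick, from 32 to 82 mm from the hinge.
- clamp_lever (a joint): lever angle, rad. 0: open, leaning 0.40 from upright towards fixture -y. Grows as the top is pushed towards the jar: upright 0.40, dead point 0.92, hard stop (closed) 0.98. A spring drives it open below the dead point and closed beyond. A level push at the top takes 5 to 9 N for most of the way, nearly 0 at the dead point; the rigid stop is only 4 mm of fingertip travel further.
- clamp_pad (a joint): how far the sprung pad is pushed back into the plunger, m (0 to 0.030; spring 350 N/m). 0 when it touches nothing; 0.005 to 0.026 when the clamp is closed on a jar that is in the V.

How it is judged:
On the way, in this order (a step that is already met when the one before it is completed fails the run):
1. the jar stands upright on the plate in the nest, let go, with the lever still open (horizontal distance between jar_mid and nest below 0.035 m and z of jar_mid in the frame of nest below 0.004 m and angle between jar_mid's own z axis and vertical below 0.06 rad and contact force between jar and the fingers below 0.05 N and value of joint clamp_lever below 0.3 rad), for 0.2 s.
2. the lever, past its dead point, is pressed by a fingertip against its closed stop with more than 5 N (value of joint clamp_lever above 0.95 rad and contact force between clamp_lever and the fingers above 5 N), for 0.2 s.
At the end, for the whole second after the job is handed in: the lever is closed (beyond 0.95 rad), the pad is pressed back at least 2 mm by the jar, and the jar stands at rest and upright (within 0.06 rad) on the plate, its axis within 7 mm of the home point in the V (horizontal distance between jar_mid and nest below 0.007 m and z of jar_mid in the frame of nest below 0.004 m and angle between jar_mid's own z axis and vertical below 0.06 rad and value of joint clamp_lever above 0.95 rad and value of joint clamp_pad above 0.002 m and linear speed of jar below 0.01 m/s); the robot touches nothing.
It fails at once if the lever is loaded with more than 15 N (contact force between clamp_lever and anything else above 15 N).
It also fails if it takes over 72 s, if anything falls off the work surface, if the arm or the gripper's body presses on something with over 40 N, if the wrist force passes 120 N, or if a joint passes its speed limit or range.

### The arm

A 7-joint arm with a two-finger parallel gripper is mounted at the origin on a cart in front of the work surface, level with it; the furniture and walls round the work are solid. World frame = base frame: x ahead of the robot, y to its left, z up, the work surface at z = 0. Lengths are in m, angles in rad, forces in N, time in s.
With the tool pointing down it reaches from about 0.425 to 0.875 m from the base axis. Payload 4.7 kg.
Tool frame: the origin (TCP) lies midway between the tips of the shut fingers; the grasp point (between the pads) lies 19 mm behind it; z points along the fingers, y is the direction in which the jaws open and shut (so a half turn about z gives the same grasp; the last joint's range is limited). The gripper opens to 87 mm and grips with 3 to 60 N. Pads are 19 mm wide; open, the fingers measure 117 mm over their backs; the gripper's body (75 mm by 190 mm) begins 51 mm behind the grasp point.
Start: joints at [-1.175, 0.321, -0.07, 1.45, 0.023, 1.371, -0.057], TCP at [0.242, 0.603, 0.223] pointing down, gripper open.
Joint ranges: [-2.86, 2.86], [-0.3, 2.09], [-1.38, 1.24], [0.06, 2.45], [-1.56, 4.7], [0.09, 2.05], [-2.69, 2.69]. Speed limits (rad/s): [2.57, 2.57, 3.14, 3.14, 3.14, 3.14, 3.14].

### API

Orientations are given as a rotation vector (axis times angle).
In Python, from bench import ctrl, optics gives the robot as it stands. The module is installed in compiled form; this text tells all that it offers.
- The arm moves only by the tool step_arm, never from a script. Its argument "deltas" is a list of rows, each a list of 7 numbers: the turn, a rotation vector about the tool's x, y, z in degrees, then the shift along the tool's x, y, z in mm, then the finger opening in mm, from 0 to 87. A call has exactly 8 rows; each row is the pose to reach, as a shift and turn from the pose commanded when the call began, along the tool's axes at that moment; what a row does not reach only later rows make up. A row lasts 1/8 s, in which the tool goes at most 62.5 mm and 10.7 degrees, less where a joint would pass 70% of its speed; a pose out of reach is approached as far as the arm can. A call with a gripper value outside its range is refused whole. The fingers move at their own pace and stop on an object; "newtons" is the grip in N (left out, the last holds). Time passes only in rows, so rows that repeat a pose let the fingers close, or fill a call up. It gives the time, the measured TCP pose, the force and the opening at its end, in the units of the state.
- ctrl.get_state(): the state, without advancing time (a new reading comes with each control period).
- optics.get_image(name): name is "scene" or "top" or "wrist"; returns the picture (400x640x3 uint8, red, green, blue); there is no depth.
- optics.get_calibration(name): a dict with "K" (3x3 intrinsics, pixels), "R" (3x3) and "t" (3): a world point X has camera coordinates R X + t. Camera axes: x right, y down, z forward; pixel columns grow to the right and rows downward; lengths in m; the calibration is good to about 2 mm. A picture is of the moment at which its call begins: read the wrist's pose just before it. get_calibration takes no time and is no camera call; for the wrist camera it gives the pose at the moment of the call.
- ctrl.close_job(): hands the job in, once; it reports no verdict.
The state is a dict: "time": time; "joint_positions": joint angles; "qd": joint speeds; "joint_torque": joint torques, N m; "position": TCP position; "tool_rot": TCP orientation; "ft_force": force on the tool from outside, world axes, zero at the start; "torque": the same for the moment, N m; "grip_width": opening from 0.0 (shut) to 1.0 (fully open).
Only numpy, scipy, OpenCV 4.12 (cv2) and the standard library are available. Lean on these libraries where they do the work, as an engineer would, in place of code of your own. Each camera call takes 0.05 s, during which the arm holds its last target.

## Working session

There is one attempt and no reset: what is moved stays moved. The work goes in short steps, Python scripts to look and compute and a tool call to move; the robot and the scene stay as the last step left them, time stands still between calls to the robot, and variables do not carry over. Pictures are saved under pics/ and viewed, and the job is handed in when it is done.

Besides the shell and the picture viewer there is one more tool, called as name(argument=value, ...), one argument or row to a line, values as JSON. step_arm: Moves the arm, as the interface text tells. Its arguments: {"type":"object","properties":{"deltas":{"type":"array"},"newtons":{"type":"number"}},"required":["deltas"]}

```bash
mkdir -p pics; python3 - <<'E'
from bench import ctrl, optics
import cv2,numpy as np
s=ctrl.get_state(); print(s)
for n in("scene","top"):
    im=optics.get_image(n); cv2.imwrite(f"pics/{n}0.png",im[:,:,::-1]); c=optics.get_calibration(n); print(n,c)
    np.savez(f"cal_{n}.npz",**c)
E
```

```text
{'time': 0.0, 'joint_positions': array([-1.17489303,  0.32180909, -0.07007817,  1.45170094,  0.02260357,
        1.37080196, -0.05689176]), 'qd': array([ 3.37007712e-04, -2.02643348e-03,  5.34123497e-05,  1.46621087e-03,
       -7.28550300e-04, -1.35510889e-03,  3.40072831e-04]), 'joint_torque': array([-3.97082840e-04, -4.91283417e+01, -4.04274585e-01, -3.12532425e+01,
       -6.41271682e-02,  4.35580546e-02,  1.81340756e-04]), 'position': array([0.24202665, 0.60264796, 0.22145749]), 'tool_rot': array([-5.95996886e-01, -3.08427239e+00,  3.00722397e-03]), 'ft_force': array([-0.62704855,  0.11769481,  1.10830154]), 'torque': array([-0.01821575, -0.00190892,  0.01887277]), 'grip_width': 0.9991108565161586}
scene {'K': array([[383.60226514,   0.        , 322.98072966],
       [  0.        , 383.60226514, 200.40753415],
       [  0.        ,   0.        ,   1.        ]]), 'R': array([[ 0.73160426, -0.68166482, -0.00939582],
       [-0.62031195, -0.65991314, -0.42394308],
       [ 0.28278666,  0.3159869 , -0.9056401 ]]), 't': array([-0.42368664,  0.21735496,  0.82324021])}
top {'K': array([[410.40442715,   0.        , 317.44651098],
       [  0.        , 410.40442715, 197.33630025],
       [  0.        ,   0.        ,   1.        ]]), 'R': array([[ 0.01227461, -0.99976961, -0.01760856],
       [-0.99075931, -0.00978137, -0.13527866],
       [ 0.13507526,  0.01910634, -0.99065111]]), 't': array([-0.1157437 ,  0.47105482,  0.86607463])}
```

View pics/scene0.png

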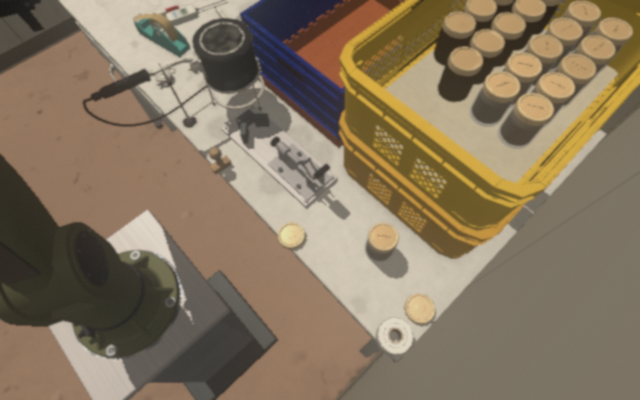

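View pics/top0.png

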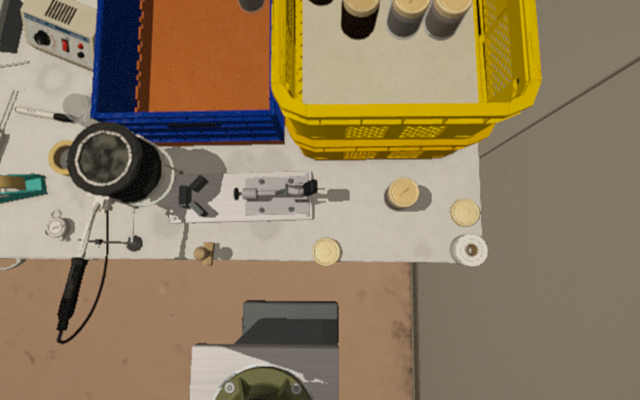

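The top view shows the jar's cap at about (404,193), the fixture spanning columns 172–312 with the V at about (190,195) and the lever grip at (310,187). There are tall crates behind it and a black pot to the left of the V. I'll enlarge both views next.

```bash
python3 - <<'E'
import cv2
a=cv2.imread("pics/top0.png"); cv2.imwrite("pics/top0c.png",cv2.resize(a[140:260,160:330],None,fx=4.6,fy=4.6,interpolation=cv2.INTER_CUBIC))
cv2.imwrite("pics/top0j.png",cv2.resize(a[160:230,370:450],None,fx=8,fy=8,interpolation=cv2.INTER_CUBIC))
a=cv2.imread("pics/scene0.png"); cv2.imwrite("pics/sc0c.png",cv2.resize(a[90:280,200:420],None,fx=3.1,fy=3.1,interpolation=cv2.INTER_CUBIC))
E
```

```text
(no output)
```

View pics/top0c.png

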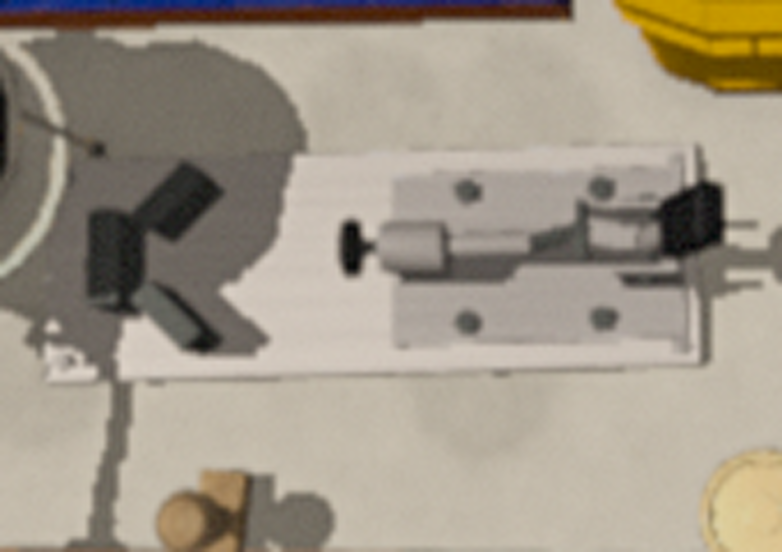

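View pics/top0j.png

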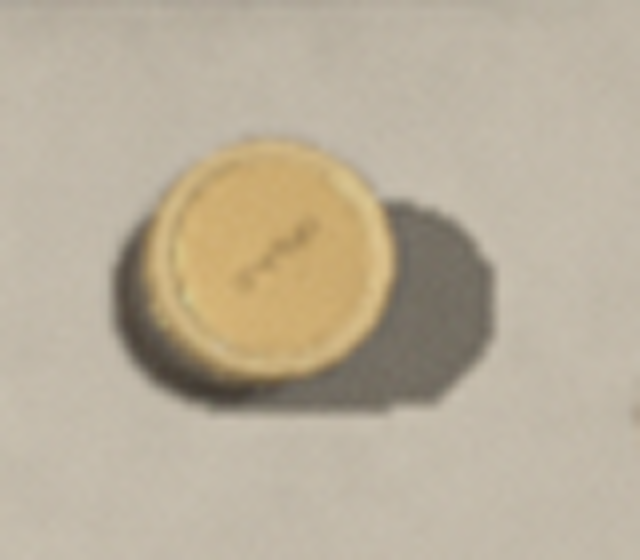

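View pics/sc0c.png

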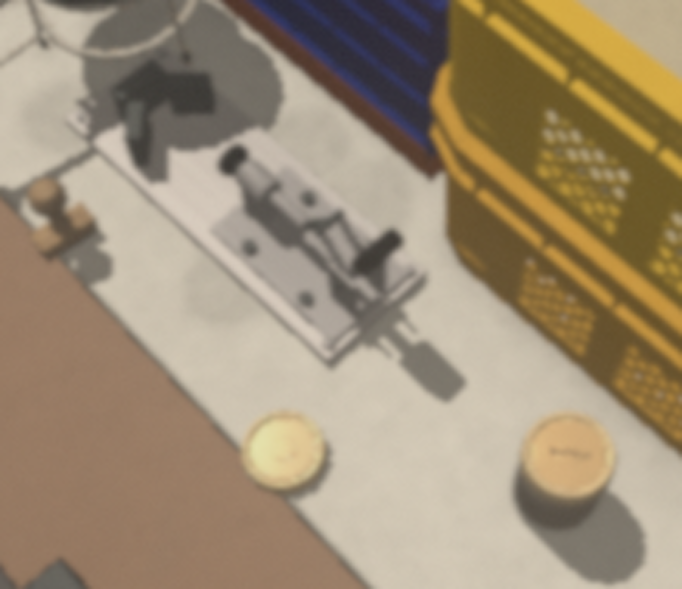

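```bash
cat > h.py <<'E'
import numpy as np,cv2
def ray(cal,uv,z):
    K,R,t=cal["K"],cal["R"],cal["t"]; d=R.T@np.linalg.inv(K)@np.array([uv[0],uv[1],1.]); c=-R.T@t
    return c+d*(z-c[2])/d[2]
def proj(cal,X):
    p=cal["K"]@(cal["R"]@np.asarray(X,float)+cal["t"]); return p[:2]/p[2]
def tri(c1,u1,c2,u2):
    P=[c["K"]@np.c_[c["R"],c["t"]] for c in(c1,c2)]
    X=cv2.triangulatePoints(P[0],P[1],np.array(u1,float),np.array(u2,float)).ravel(); return X[:3]/X[3]
E
python3 - <<'E'
from h import *
T=dict(np.load("cal_top.npz"));S=dict(np.load("cal_scene.npz"))
t=lambda x,y:(160+x/4.6,140+y/4.6); s=lambda x,y:(200+x/3.1,90+y/3.1)
j=(370+270/8,160+258/8)
print("jar",ray(T,j,.091),ray(S,s(567,457),.091),tri(T,j,S,s(567,457)))
for n,a,b in[("RT",(700,146),None),("RB",(706,360),(331,352)),("LB",(45,378),(68,122))]:
    print(n,ray(T,t(*a),.01),ray(S,s(*b),.01) if b else'')
print("pad",tri(T,t(350,247),S,s(233,160)))
print("grip",tri(T,t(693,218),S,s(378,253)))
print("Vback",ray(T,t(115,255),.05))
E
```

```text
jar [ 0.47629983 -0.28710996  0.091     ] [ 0.476194   -0.29125688  0.091     ] [ 0.47850667 -0.28936663  0.08176218]
RT [ 0.53336124 -0.09749434  0.01      ] 
RB [ 0.42815355 -0.10186907  0.01      ] [ 0.4357137  -0.09786877  0.01      ]
LB [0.41593481 0.21900628 0.01      ] [0.41674079 0.21158159 0.01      ]
pad [0.47713815 0.06287477 0.05204558]
grip [ 0.48337146 -0.09870146  0.1055919 ]
Vback [0.47103193 0.17432179 0.05      ]
```

```bash
python3 - <<'E'
import cv2
a=cv2.imread("pics/top0.png"); cv2.imwrite("pics/topp.png",cv2.resize(a[90:270,0:200],None,fx=3.3,fy=3.3,interpolation=cv2.INTER_CUBIC))
a=cv2.imread("pics/scene0.png"); cv2.imwrite("pics/scp.png",cv2.resize(a[0:180,70:290],None,fx=3.3,fy=3.3,interpolation=cv2.INTER_CUBIC))
from h import *
T=dict(np.load("cal_top.npz"));S=dict(np.load("cal_scene.npz"))
print(tri(T,(105,155),S,(224,42)), tri(T,(294,97),S,(352,65)),tri(T,(317,122),S,(345,145)))
print([-c["R"].T@c["t"] for c in (T,S)])
print(tri(T,(521,102),S,(525,192)))
E
```

```text
[0.52891826 0.28627875 0.17472721] [ 0.57964733 -0.07909122  0.3362978 ] [ 0.58789719 -0.10096588  0.12677013]
[array([ 0.3511374 , -0.12765698,  0.91966338]), array([ 0.21199749, -0.40551001,  0.83372459])]
[ 0.58054459 -0.41783494  0.33651694]
```

View pics/topp.png

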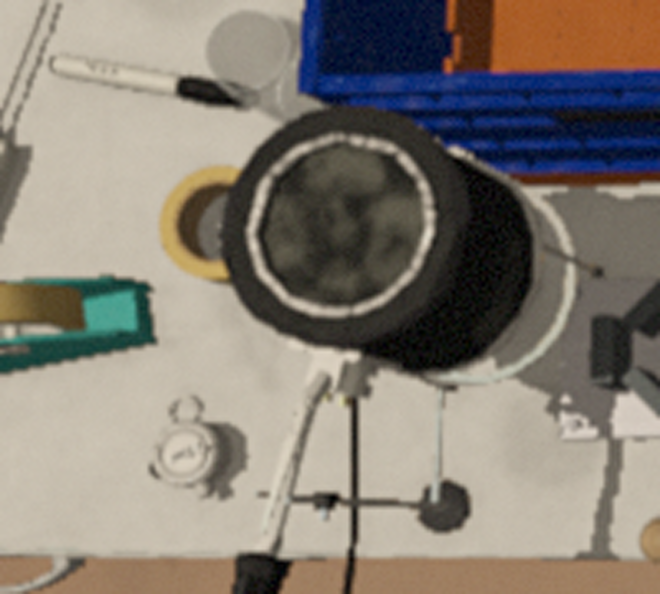

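View pics/scp.png

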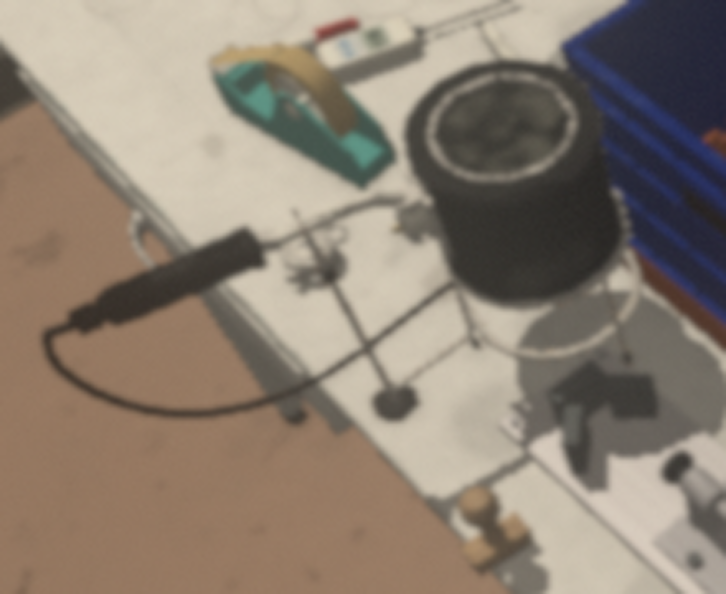

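```bash
cat >> h.py <<'E'
def fx(O,psi):
    c,s=np.cos(psi),np.sin(psi)
    return lambda p:np.array([O[0]+c*p[0]/1e3-s*p[1]/1e3,O[1]+s*p[0]/1e3+c*p[1]/1e3,p[2]/1e3])
E
cat > ov.py <<'E'
from h import *
T=dict(np.load("cal_top.npz"));S=dict(np.load("cal_scene.npz"))
from scipy.optimize import least_squares
t=lambda x,y:(160+x/4.6,140+y/4.6); s=lambda x,y:(200+x/3.1,90+y/3.1)
obs=[(T,t(700,146),(55,-160,10)),(T,t(706,360),(-55,-160,10)),(T,t(45,378),(-55,160,10)),(S,s(331,352),(-55,-160,10)),(S,s(68,122),(-55,160,10)),(S,s(424,268),(55,-160,10))]
f=lambda q:np.concatenate([proj(c,fx(q[:2],q[2])(p))-u for c,u,p in obs])
r=least_squares(f,[.477,.06,.04]);print(r.x,r.fun.round(1)); q=r.x
np.save("q.npy",q)
F=fx(q[:2],q[2]); print("nest",F((0,60,55.5)),"hinge",F((0,-135,55)))
for n,c in(("top",T),("scene",S)):
    im=cv2.imread(f"pics/{n}0.png"); k=4 if n=="top" else 3.5
    x0,y0,w,h=(160,140,170,120) if n=="top" else (200,90,200,150)
    im=cv2.resize(im[y0:y0+h,x0:x0+w],None,fx=k,fy=k,interpolation=cv2.INTER_CUBIC)
    P=lambda p:tuple(int(v) for v in (proj(c,p)-[x0,y0]+.5)*k)
    for z in(0,10):
        cv2.polylines(im,[np.array([P(F((a,b,z))) for a,b in((-55,-160),(55,-160),(55,160),(-55,160))])],True,(0,0,255) if z else (0,255,255),1)
    for zz,col in((10,(0,255,0)),(101,(255,0,0))):
        cv2.polylines(im,[np.array([P(F((33*np.cos(a),60+33*np.sin(a),zz))) for a in np.linspace(0,6.28,40)])],True,col,1)
    L=82
    cv2.line(im,P(F((0,-135,55))),P(F((0,-135-L*np.sin(.4),55+L*np.cos(.4)))),(255,0,255),1)
    cv2.imwrite(f"pics/ov_{n}.png",im)
print("blue bottom front",ray(T,(190,141),0),ray(T,(275,139),0),"blue top front est",tri(T,(105,112),S,(245,12)), tri(T,(283,133),S,(340,150)))
E
python3 ov.py
```

```text
[0.47742455 0.06081952 0.03914449] [-0.2 -2.3 -0.3 -0.3  0.2 -0.1 -1.3  2.8 -1.8 -1.5  1.1  0.6]
nest [0.47507648 0.12077356 0.0555    ] hinge [ 0.48270771 -0.07407706  0.055     ]
blue bottom front [0.60542117 0.18718623 0.        ] [ 0.61162846 -0.01013925  0.        ] blue top front est [0.58711898 0.25575432 0.24239978] [ 0.63589649 -0.01881566 -0.0565649 ]
```

View pics/ov_top.png

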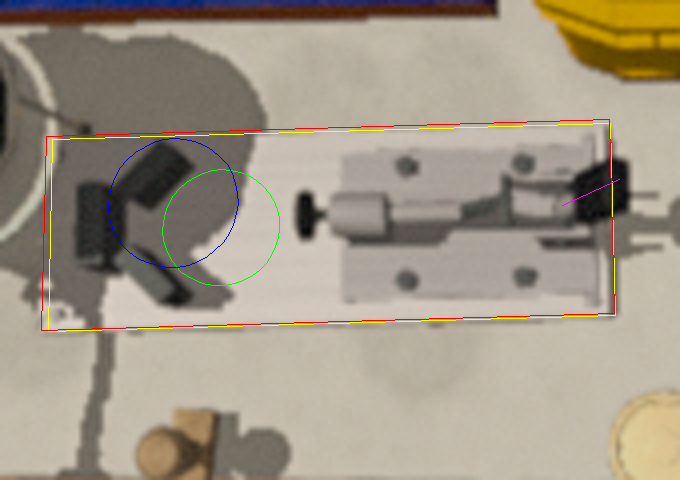

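View pics/ov_scene.png

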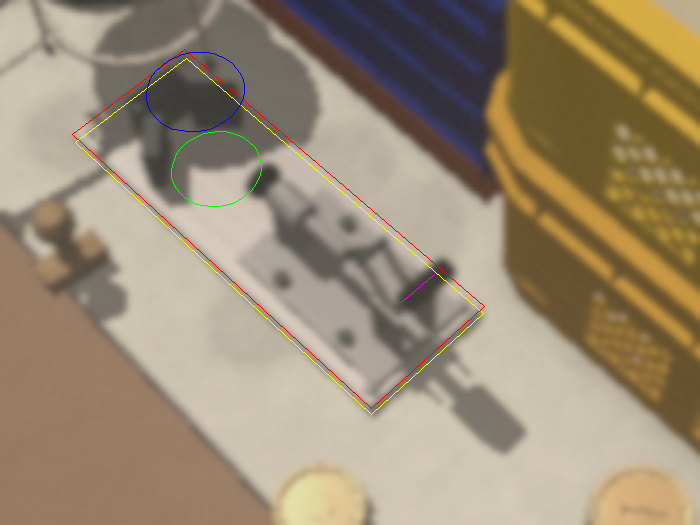

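```bash
cat >> h.py <<'E'
from scipy.spatial.transform import Rotation as Ro
def Rdown(yawdeg): # tool y direction at angle yaw (deg) in world, tool z down
    a=np.radians(yawdeg); y=np.array([np.cos(a),np.sin(a),0]); z=np.array([0,0,-1.]); return np.c_[np.cross(y,z),y,z]
def delta(pos,yaw,s=None,R1=None):
    if s is None:
        from bench import ctrl; s=ctrl.get_state()
    R=Ro.from_rotvec(s["tool_rot"]).as_matrix()
    R1=Rdown(yaw) if R1 is None else R1
    rv=Ro.from_matrix(R.T@R1).as_rotvec(degrees=True); d=R.T@(np.array(pos)-s["position"])*1e3
    y=R[:,1]; print("yaw now",np.degrees(np.arctan2(y[1],y[0])).round(2),"tilt",(R[:,2]).round(4),"pos",s["position"].round(4),"t",s["time"])
    print("delta",rv.round(2),d.round(1)); return rv,d
E
python3 - <<'E'
from h import *
T=dict(np.load("cal_top.npz"));S=dict(np.load("cal_scene.npz"))
print("rod top",tri(T,(80,240),S,(160,63.6)),"base",tri(T,(134,243),S,(190,121)))
delta([.44,.17,.36],68-75)
delta([.30,.55,.36],68)
E
```

```text
rod top [0.37130686 0.29993356 0.20530835] base [0.37084837 0.29928174 0.00159421]
yaw now 68.13 tilt [-5.0e-04 -1.6e-03 -1.0e+00] pos [0.242  0.6027 0.2216] t 0.1
delta [-8.000e-02  7.000e-02  7.513e+01] [-344.9 -328.1 -137.8]
yaw now 68.13 tilt [-5.0e-04 -1.6e-03 -1.0e+00] pos [0.242  0.6027 0.2216] t 0.1
delta [-0.09  0.01  0.13] [ -73.5  -27.6 -138.3]
```

step_arm(
  deltas=[
    [0,0,8,-10,-10,-58,87],
    [0,0,18,-30,-28,-112,87],
    [0,0,28,-70,-66,-138,87],
    [0,0,38,-113,-107,-138,87],
    [0,0,48,-156,-148,-138,87],
    [0,0,58,-199,-189,-138,87],
    [0,0,68,-242,-230,-138,87],
    [0,0,75,-285,-271,-138,87],
  ],
)

```text
time: 1.1
position: [0.4061, 0.2435, 0.3603]
tool_rot: [-2.355, -2.079, 0.0]
ft_force: [0.4, -0.3, 0.2]
grip_width: 0.997
```

```bash
python3 - <<'E'
from h import *
from bench import ctrl,optics
print(delta([.46,.08,.36],-25)); print(ctrl.get_state()["joint_positions"].round(2))
E
```

```text
yaw now -7.12 tilt [-1.e-04  1.e-04 -1.e+00] pos [0.4061 0.2435 0.3603] t 1.1
delta [-1.000e-02 -0.000e+00  1.788e+01] [-155.6   73.7    0.3]
(array([-8.01843478e-03, -2.21614007e-03,  1.78761509e+01]), array([-155.56582961,   73.74635603,    0.25832863]))
[-0.89 -0.1   0.27  1.64  0.03  1.6  -0.75]
```

step_arm(
  deltas=[
    [0,0,9,-40,19,0,87],
    [0,0,18,-85,40,0,87],
    [0,0,27,-130,60,0,87],
    [0,0,36,-160,72,0,87],
    [0,0,44,-165,75,0,87],
    [0,0,52,-165,75,0,87],
    [0,0,52,-165,75,0,87],
    [0,0,52,-165,75,0,87],
  ],
)

```text
time: 2.1
position: [0.4603, 0.0728, 0.3604]
tool_rot: [3.025, 0.847, -0.001]
ft_force: [-0.1, 0.9, 0.3]
grip_width: 1.0
```

```bash
python3 - <<'E'
from h import *
from bench import ctrl,optics
c=optics.get_calibration("wrist"); im=optics.get_image("wrist"); np.savez("cal_w1.npz",**c); cv2.imwrite("pics/w1.png",im[:,:,::-1])
print(c["K"][0,0], -c["R"].T@c["t"], c["R"][2]); delta([.477,-.289,.2],-60)
E
```

```text
359.7902456806998 [0.5312428  0.1158925  0.52165908] [-0.25564948 -0.15549424 -0.95418284]
yaw now -58.74 tilt [-2.e-04 -0.e+00 -1.e+00] pos [0.4603 0.0729 0.3604] t 2.15
delta [-0.    0.01  1.26] [-173.5  318.   160.5]
```

View pics/w1.png

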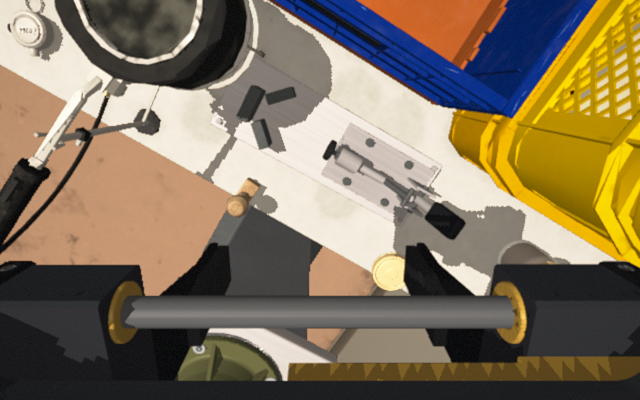

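```bash
python3 - <<'E'
from h import *
c=dict(np.load("cal_w1.npz")); q=np.load("q.npy"); F=fx(q[:2],q[2])
im=cv2.imread("pics/w1.png"); k=3; x0,y0=200,70
im=cv2.resize(im[y0:y0+185,x0:x0+265],None,fx=k,fy=k,interpolation=cv2.INTER_CUBIC)
P=lambda p:tuple(int(v) for v in (proj(c,p)-[x0,y0]+.5)*k)
for z in(0,10): cv2.polylines(im,[np.array([P(F((a,b,z))) for a,b in((-55,-160),(55,-160),(55,160),(-55,160))])],True,(0,0,255) if z else (0,255,255),1)
cv2.polylines(im,[np.array([P(F((33*np.cos(a),60+33*np.sin(a),50))) for a in np.linspace(0,6.28,40)])],True,(0,255,0),1)
L=82; A=.4
cv2.line(im,P(F((0,-135,55))),P(F((0,-135-L*np.sin(A),55+L*np.cos(A)))),(255,0,255),1)
for a in(-14,14): cv2.circle(im,P(F((a,-135-L*np.sin(A),55+L*np.cos(A)))),3,(255,255,0),1)
cv2.imwrite("pics/w1o.png",im)
E
```

```text
(no output)
```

View pics/w1o.png

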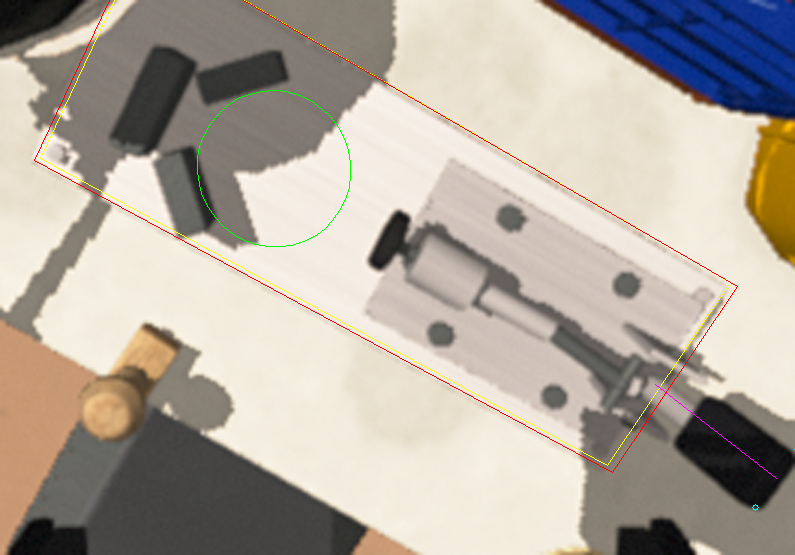

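step_arm(
  deltas=[
    [0,0,0,-25,45,10,87],
    [0,0,0,-52,95,25,87],
    [0,0,0,-78,143,45,87],
    [0,0,0,-104,190,70,87],
    [0,0,1,-130,238,95,87],
    [0,0,1,-155,285,120,87],
    [0,0,1,-173,318,150,87],
    [0,0,1,-173,318,160,87],
  ],
)

```text
time: 3.15
position: [0.4746, -0.2917, 0.1987]
tool_rot: [3.035, 0.81, -0.007]
ft_force: [-0.5, 0.1, -0.6]
grip_width: 1.001
```

```bash
python3 - <<'E'
from h import *
from bench import ctrl,optics
c=optics.get_calibration("wrist"); im=optics.get_image("wrist"); np.savez("cal_w2.npz",**c); cv2.imwrite("pics/w2.png",im[:,:,::-1])
s=ctrl.get_state();print(s["joint_positions"].round(2),s["qd"].round(3)); delta([.476,-.289,.046],-60)
E
```

```text
[-0.31  0.18  0.91  1.75 -0.15  1.29 -0.41] [-0.036 -0.04  -0.038 -0.015  0.003  0.04  -0.02 ]
yaw now -59.96 tilt [-4.3e-03  4.0e-04 -1.0e+00] pos [ 0.4752 -0.2891  0.1981] t 3.2
delta [-0.14  0.2   0.04] [  1.3   0.7 152.1]
```

View pics/w2.png

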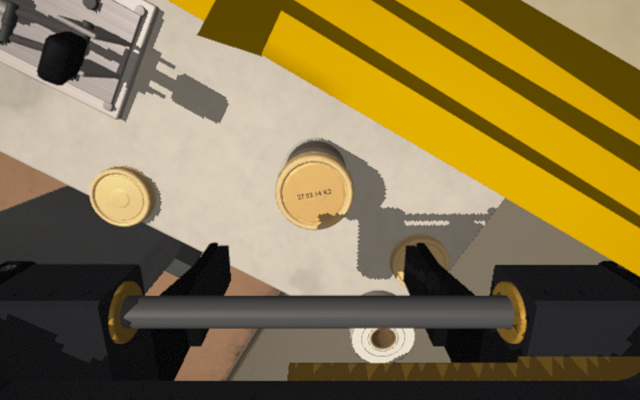

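```bash
python3 - <<'E'
from h import *
c=dict(np.load("cal_w2.npz"));print(ray(c,(314,191),.091), proj(c,[.476,-.289,.091]))
im=cv2.imread("pics/w2.png");cv2.imwrite("pics/w2c.png",cv2.resize(im[120:250,240:400],None,fx=4.5,fy=4.5,interpolation=cv2.INTER_CUBIC))
E
```

```text
[ 0.47988689 -0.28618932  0.091     ] [314.65582908 196.88676208]
```

View pics/w2c.png

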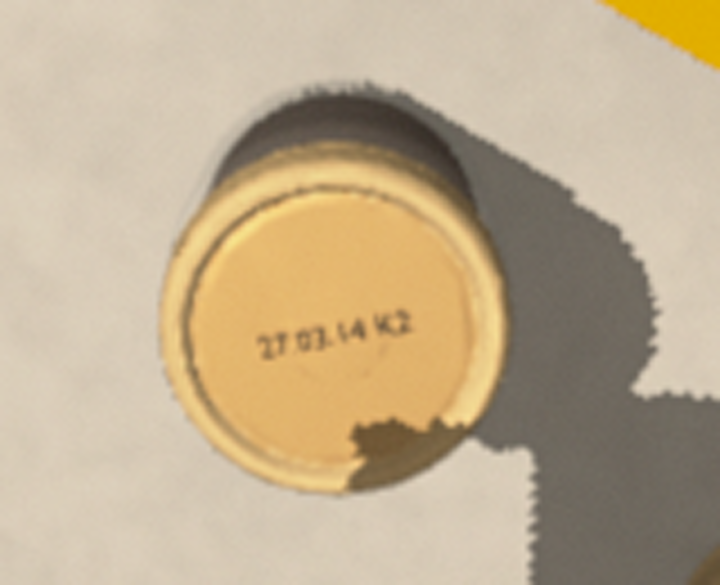

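step_arm(
  deltas=[
    [0,0,0,3,0,30,87],
    [0,0,0,4,0,70,87],
    [0,0,0,4,0,110,87],
    [0,0,0,4,0,140,87],
    [0,0,0,4,0,152,87],
    [0,0,0,4,0,152,87],
    [0,0,0,4,0,152,60],
    [0,0,0,4,0,152,55],
  ],
  newtons=30,
)

```text
time: 4.2
position: [0.4811, -0.2872, 0.0498]
tool_rot: [3.033, 0.817, 0.003]
ft_force: [-0.1, 0.9, -0.3]
grip_width: 0.854
```

step_arm(
  deltas=[
    [0,0,0,0,0,0,50],
    [0,0,0,0,0,0,50],
    [0,0,0,0,0,0,50],
    [0,0,0,0,0,0,50],
    [0,0,0,0,0,-15,50],
    [0,0,0,0,0,-40,50],
    [0,0,0,0,0,-80,50],
    [0,0,0,0,0,-120,50],
  ],
  newtons=30,
)

```text
time: 5.2
position: [0.4793, -0.287, 0.1697]
tool_rot: [-3.034, -0.815, 0.002]
ft_force: [0.3, 0.3, -1.8]
grip_width: 0.721
```

```bash
python3 - <<'E'
from h import *
from bench import ctrl,optics
q=np.load("q.npy"); F=fx(q[:2],q[2])
c=optics.get_calibration("wrist"); im=optics.get_image("wrist"); np.savez("cal_w3.npz",**c); cv2.imwrite("pics/w3.png",im[:,:,::-1])
s=ctrl.get_state();print(s["joint_positions"].round(2),s["ft_force"],s["grip_width"]*87); p=F((0,53,0));p[2]=.2; print(p); delta(p,-60+2.2)
E
```

```text
[-0.31  0.21  0.91  1.77 -0.18  1.24 -0.4 ] [ 1.72966842 -2.13124308  1.59365568] 62.9459928311632
[0.47535043 0.11377892 0.2       ]
yaw now -59.95 tilt [ 0.0069 -0.0025 -1.    ] pos [ 0.4821 -0.289   0.1752] t 5.25
delta [ 0.33 -0.27 -2.15] [ 196.  -351.9  -25.9]
```

View pics/w3.png

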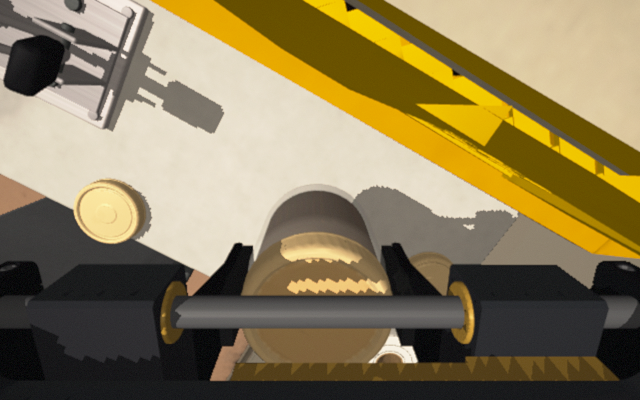

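step_arm(
  deltas=[
    [0,0,0,5,-9,-20,50],
    [0,0,0,20,-35,-40,50],
    [0,0,0,40,-71,-50,50],
    [0,0,0,65,-115,-50,50],
    [0,0,-1,90,-159,-50,50],
    [0,0,-1,115,-204,-50,50],
    [0,0,-2,140,-248,-50,50],
    [0,0,-2,160,-284,-50,50],
  ],
  newtons=30,
)

```text
time: 6.25
position: [0.4754, 0.0407, 0.2186]
tool_rot: [-3.018, -0.871, -0.0]
ft_force: [0.9, 0.1, -2.3]
grip_width: 0.721
```

step_arm(
  deltas=[
    [0,0,0,15,-27,0,50],
    [0,0,0,26,-47,0,50],
    [0,0,0,33,-59,0,50],
    [0,0,0,37,-65,0,50],
    [0,0,0,37,-65,0,50],
    [0,0,0,37,-65,0,50],
    [0,0,0,37,-65,0,50],
    [0,0,0,37,-65,0,50],
  ],
  newtons=30,
)

```text
time: 7.25
position: [0.4729, 0.1134, 0.2186]
tool_rot: [-3.019, -0.868, -0.0]
ft_force: [-0.5, -1.1, -1.4]
grip_width: 0.723
```

```bash
python3 - <<'E'
from h import *
from bench import ctrl,optics
q=np.load("q.npy"); F=fx(q[:2],q[2])
s=ctrl.get_state();print(s["joint_positions"].round(2),s["qd"].round(3),s["ft_force"],s["grip_width"]*87); p=F((0,53,0));p[2]=.06; delta(p,-60+2.2)
for n in("scene","wrist"):
    c=optics.get_calibration(n); np.savez(f"cal_{n}4.npz",**c); im=optics.get_image(n);cv2.imwrite(f"pics/{n}4.png",im[:,:,::-1])
im=cv2.imread("pics/scene4.png"); cv2.imwrite("pics/scene4c.png",cv2.resize(im[0:200,120:400],None,fx=2.8,fy=2.8,interpolation=cv2.INTER_CUBIC))
E
```

```text
[-0.81 -0.05  0.51  1.87  0.02  1.32 -1.32] [-0.002  0.002 -0.004 -0.004  0.     0.001 -0.002] [-0.54262129 -1.05178049 -1.44013823] 62.88026534776659
yaw now -57.91 tilt [ 1.e-04  1.e-04 -1.e+00] pos [0.4729 0.1134 0.2186] t 7.25
delta [-0.   -0.01 -0.11] [  2.3   1.  158.6]
```

View pics/scene4c.png

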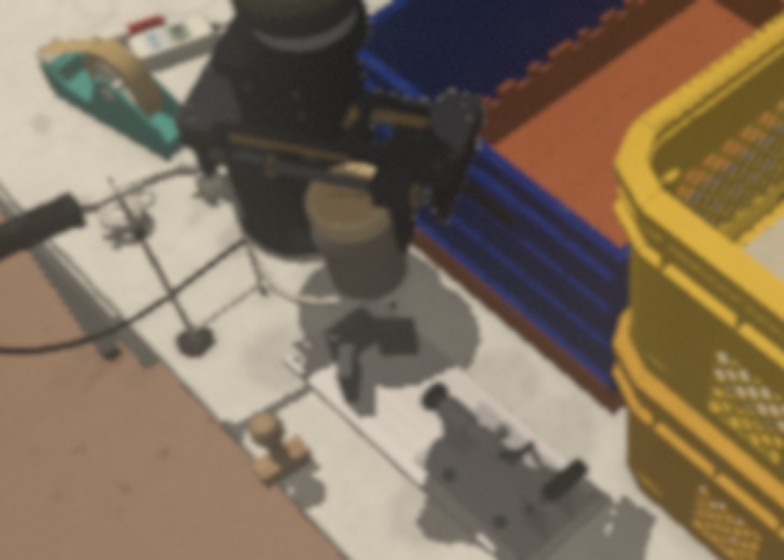

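View pics/wrist4.png

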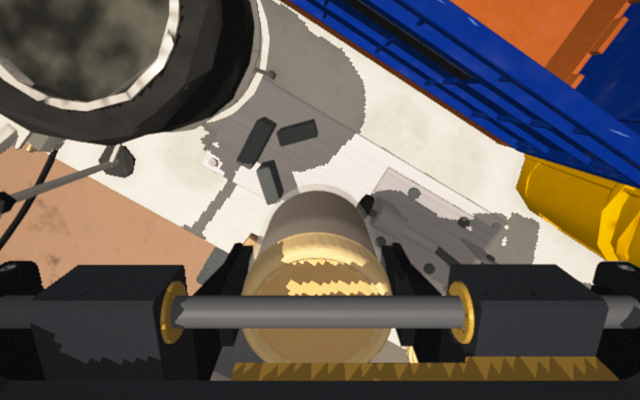

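step_arm(
  deltas=[
    [0,0,-5,2,1,20,50],
    [0,0,-12,2,1,50,50],
    [0,0,-12,2,1,85,50],
    [0,0,-12,2,1,115,50],
    [0,0,-12,2,1,138,50],
    [0,0,-12,2,1,150,50],
    [0,0,-12,2,1,155,50],
    [0,0,-12,2,1,155,50],
  ],
  newtons=30,
)

```text
time: 8.35
position: [0.4754, 0.1141, 0.064]
tool_rot: [-2.912, -1.18, -0.001]
ft_force: [0.1, -0.1, -1.8]
grip_width: 0.725
```

```bash
python3 - <<'E'
from h import *
from bench import ctrl,optics
q=np.load("q.npy"); F=fx(q[:2],q[2])
for n in("top","wrist"):
    c=optics.get_calibration(n); np.savez(f"cal_{n}5.npz",**c); im=optics.get_image(n);cv2.imwrite(f"pics/{n}5.png",im[:,:,::-1])
s=ctrl.get_state();print(s["ft_force"],s["grip_width"]*87); p=F((0,53,0));p[2]=.056; delta(p,-47.8)
im=cv2.imread("pics/top5.png"); cv2.imwrite("pics/top5c.png",cv2.resize(im[100:250,130:330],None,fx=3.8,fy=3.8,interpolation=cv2.INTER_CUBIC))
E
```

```text
[-0.23727128 -0.26365203 -1.73703447] 62.77664483365554
yaw now -45.87 tilt [ 1.6e-03  8.0e-04 -1.0e+00] pos [0.4758 0.1142 0.0644] t 8.45
delta [ 0.03 -0.1   1.93] [-0.6  0.   8.4]
```

View pics/top5c.png

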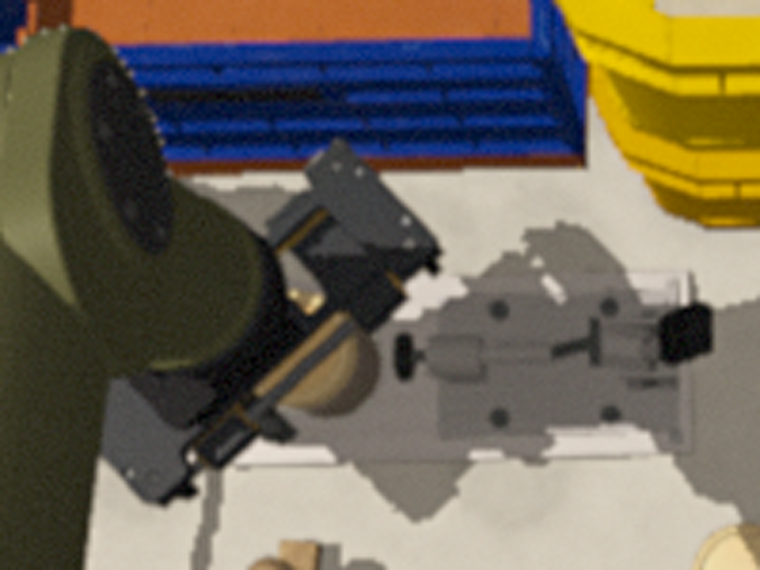

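View pics/wrist5.png

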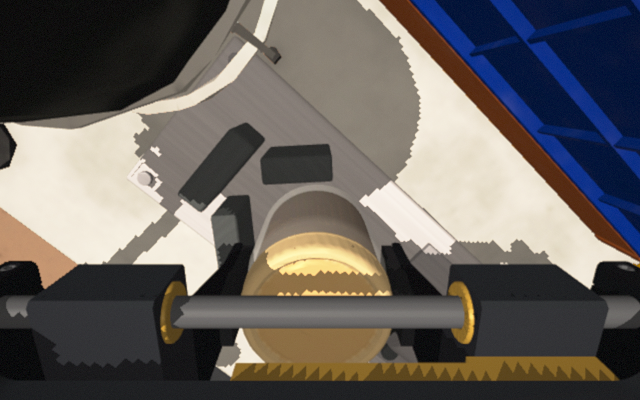

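step_arm(
  deltas=[
    [0,0,0,0,0,2,50],
    [0,0,0,0,0,4,50],
    [0,0,0,0,0,5,50],
    [0,0,0,0,0,6,50],
    [0,0,0,0,0,6.5,50],
    [0,0,0,0,0,7,50],
    [0,0,0,0,0,7,50],
    [0,0,0,0,0,7,50],
  ],
  newtons=30,
)

```text
time: 9.45
position: [0.4761, 0.1145, 0.059]
tool_rot: [-2.91, -1.179, -0.003]
ft_force: [-4.4, -1.2, 17.3]
grip_width: 0.724
```

step_arm(
  deltas=[
    [0,0,0,0,0,-0.7,50],
    [0,0,0,0,0,-1.3,50],
    [0,0,0,0,0,-1.3,50],
    [0,0,0,0,0,-1.3,66],
    [0,0,0,0,0,-1.3,70],
    [0,0,0,0,0,-1.3,74],
    [0,0,0,0,0,-1.3,74],
    [0,0,0,0,0,-1.3,74],
  ],
  newtons=30,
)

```text
time: 10.45
position: [0.475, 0.114, 0.0578]
tool_rot: [2.912, 1.18, -0.0]
ft_force: [-0.4, -0.4, -0.0]
grip_width: 0.85
```

```bash
python3 - <<'E'
from h import *
from bench import ctrl,optics
for n in("top","wrist","scene"):
    c=optics.get_calibration(n); np.savez(f"cal_{n}6.npz",**c); im=optics.get_image(n);cv2.imwrite(f"pics/{n}6.png",im[:,:,::-1])
s=ctrl.get_state();print(s["ft_force"],s["grip_width"]*87); delta([.475,.1145,.2],-45.8)
im=cv2.imread("pics/top6.png"); cv2.imwrite("pics/top6c.png",cv2.resize(im[100:250,130:330],None,fx=3.8,fy=3.8,interpolation=cv2.INTER_CUBIC))
im=cv2.imread("pics/scene6.png"); cv2.imwrite("pics/scene6c.png",cv2.resize(im[0:200,120:400],None,fx=2.8,fy=2.8,interpolation=cv2.INTER_CUBIC))
E
```

```text
[ 0.57143392  0.37244193 -0.70810527] 73.79220286753818
yaw now -45.87 tilt [-0. -0. -1.] pos [0.475  0.114  0.0578] t 10.6
delta [-0.    0.   -0.07] [   0.4   -0.4 -142.2]
```

View pics/scene6c.png

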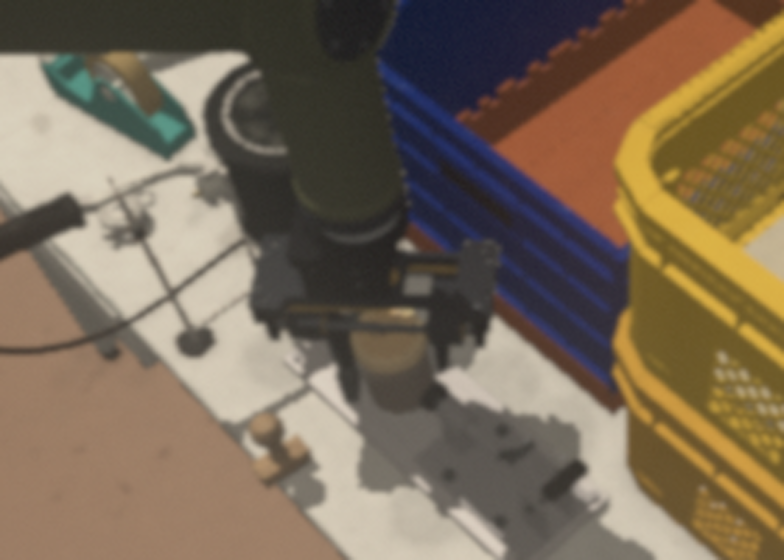

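View pics/wrist6.png

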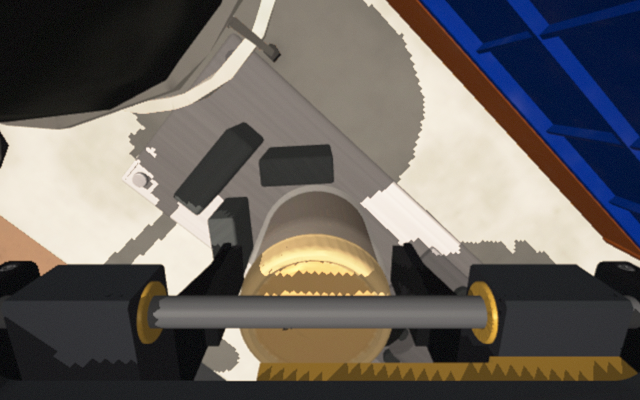

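step_arm(
  deltas=[
    [0,0,0,0,0,-3,74],
    [0,0,0,0,0,-15,74],
    [0,0,0,0,0,-35,74],
    [0,0,0,0,0,-65,74],
    [0,0,0,0,0,-100,60],
    [0,0,0,0,0,-130,30],
    [0,0,0,0,0,-142,0],
    [0,0,0,0,0,-142,0],
  ],
  newtons=20,
)

```text
time: 11.6
position: [0.4754, 0.1141, 0.2005]
tool_rot: [-2.911, -1.18, -0.002]
ft_force: [-0.5, 0.6, -0.6]
grip_width: 0.477
```

```bash
python3 - <<'E'
from h import *
from bench import ctrl,optics
q=np.load("q.npy"); F=fx(q[:2],q[2])
for n in("wrist","scene"):
    c=optics.get_calibration(n); np.savez(f"cal_{n}7.npz",**c); im=optics.get_image(n)[:,:,::-1].copy()
    x0,y0,w,h,k=(0,0,640,400,1.2) if n=="wrist" else (120,0,280,200,2.8)
    im=cv2.resize(im[y0:y0+h,x0:x0+w],None,fx=k,fy=k,interpolation=cv2.INTER_CUBIC)
    cv2.imwrite(f"pics/{n}7.png",im)
s=ctrl.get_state();print(s["ft_force"],s["grip_width"]*87,s["joint_positions"].round(2)); delta([.475,.1145,.2],-45.8)
E
```

```text
[ 0.24166364  0.80565417 -0.20511075] 33.690193441020675 [-0.82 -0.03  0.52  1.89  0.01  1.28 -1.1 ]
yaw now -45.87 tilt [-1.5e-03 -6.0e-04 -1.0e+00] pos [0.4744 0.1138 0.1988] t 11.7
delta [-0.03  0.09 -0.07] [ 0.9 -0.1 -1.2]
```

View pics/scene7.png

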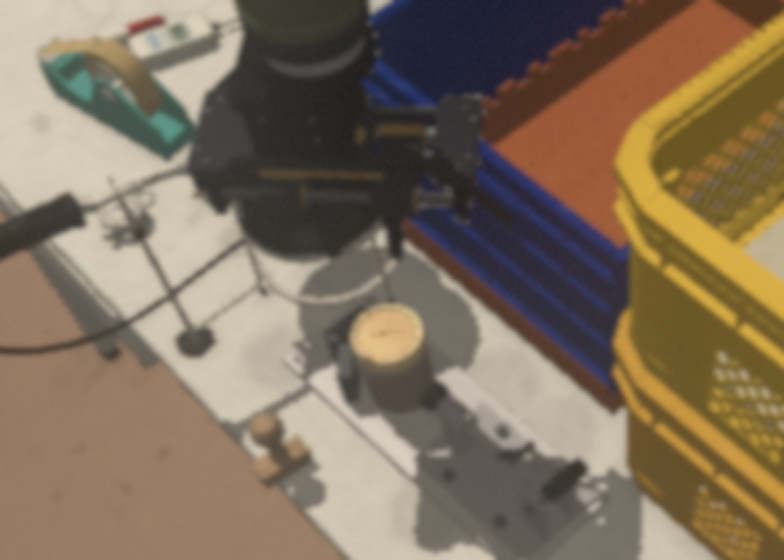

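View pics/wrist7.png

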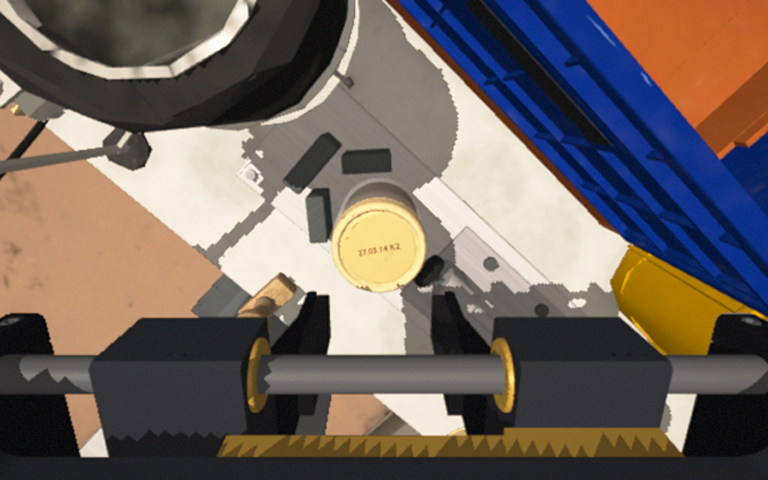

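step_arm(
  deltas=[
    [0,0,-5,0,0,-15,0],
    [0,0,-15,0,0,-30,0],
    [0,0,-25,0,0,-40,0],
    [0,0,-35,0,0,-40,0],
    [0,0,-45,0,0,-40,0],
    [0,0,-55,0,0,-40,0],
    [0,0,-65,0,0,-40,0],
    [0,0,-75,0,0,-40,0],
  ],
  newtons=40,
)

```text
time: 12.7
position: [0.4743, 0.1137, 0.2383]
tool_rot: [-1.583, -2.712, 0.004]
ft_force: [-0.1, -0.1, -0.5]
grip_width: 0.008
```

```bash
python3 - <<'E'
from h import *
from bench import ctrl,optics
q=np.load("q.npy"); F=fx(q[:2],q[2])
print(F((0,-215,240)),ctrl.get_state()["joint_positions"].round(2)); delta(F((0,-215,240)),92.2); 
E
```

```text
[ 0.48583847 -0.15401578  0.24      ] [-0.86 -0.06  0.55  1.83  0.03  1.36  0.2 ]
yaw now 29.45 tilt [-0.0024 -0.0015 -1.    ] pos [0.4743 0.1137 0.2383] t 12.7
delta [ -0.15  -0.08 -62.75] [-238.8 -121.6   -1.4]
```

step_arm(
  deltas=[
    [0,0,-9,-5,-3,0,0],
    [0,0,-19,-20,-10,0,0],
    [0,0,-29,-50,-25,0,0],
    [0,0,-39,-90,-46,0,0],
    [0,0,-49,-135,-69,0,0],
    [0,0,-59,-180,-92,0,0],
    [0,0,-63,-215,-109,0,0],
    [0,0,-63,-239,-122,0,0],
  ],
  newtons=40,
)

```text
time: 13.7
position: [0.4837, -0.1564, 0.2387]
tool_rot: [0.055, -3.139, 0.001]
ft_force: [0.2, 0.7, 0.6]
grip_width: 0.003
```

```bash
python3 - <<'E'
from h import *
from bench import ctrl,optics
q=np.load("q.npy"); F=fx(q[:2],q[2])
for n in("wrist","scene","top"):
    c=optics.get_calibration(n); np.savez(f"cal_{n}8.npz",**c); im=optics.get_image(n)[:,:,::-1].copy()
    x0,y0,w,h,k=(0,0,640,400,1.2) if n=="wrist" else (180,40,240,180,3.3)
    im=cv2.resize(im[y0:y0+h,x0:x0+w],None,fx=k,fy=k,interpolation=cv2.INTER_CUBIC)
    cv2.imwrite(f"pics/{n}8.png",im)
s=ctrl.get_state();print(s["joint_positions"].round(2),s["ft_force"]); delta(F((0,-215,105)),92.2); 
E
```

```text
[-0.67 -0.02  0.93  1.8   0.02  1.36  1.86] [ 0.12652159  0.33105933 -0.41156341]
yaw now 91.92 tilt [-2.2e-03 -6.0e-04 -1.0e+00] pos [ 0.4838 -0.1555  0.2387] t 13.85
delta [-0.03 -0.13 -0.28] [ -2.4   1.5 133.7]
```

View pics/wrist8.png

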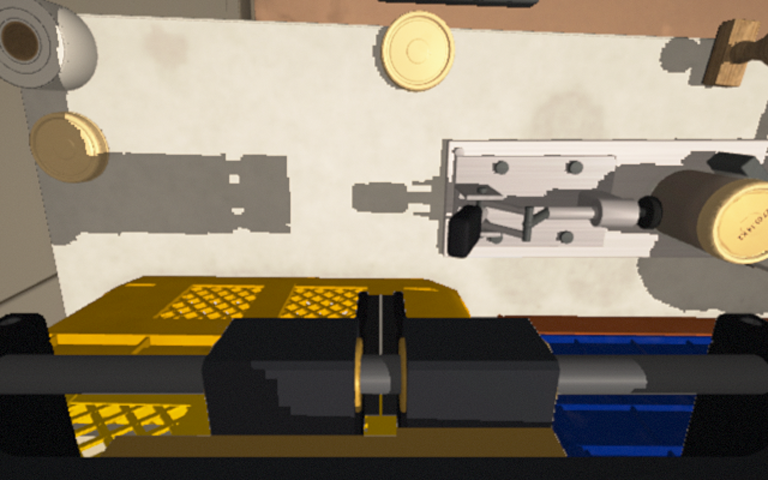

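View pics/top8.png

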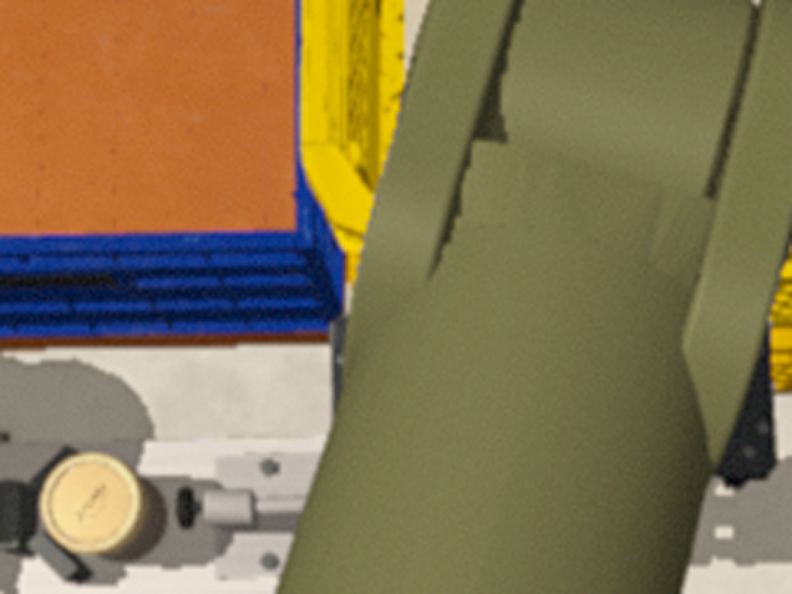

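View pics/scene8.png

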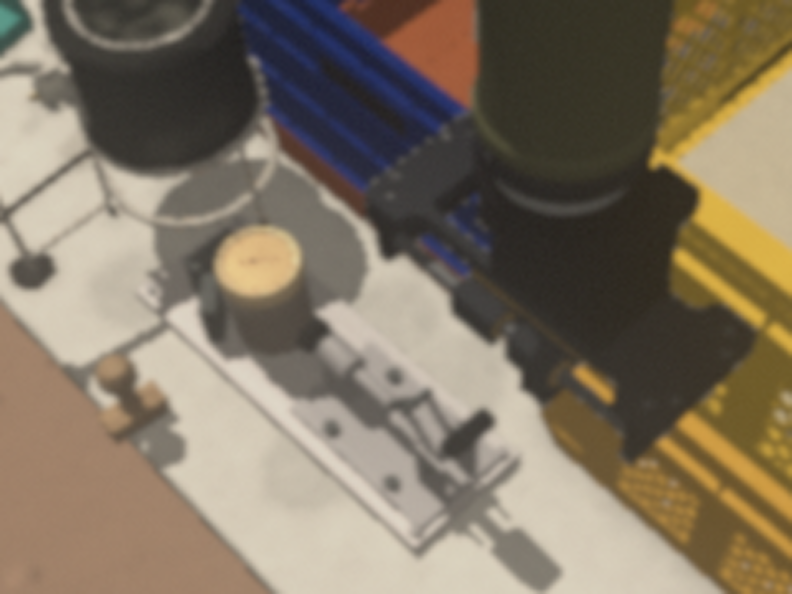

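step_arm(
  deltas=[
    [0,0,0,-1,1,20,0],
    [0,0,0,-2,2,50,0],
    [0,0,0,-2,2,85,0],
    [0,0,0,-2,2,115,0],
    [0,0,0,-2,2,130,0],
    [0,0,0,-2,2,134,0],
    [0,0,0,-2,2,134,0],
    [0,0,0,-2,2,134,0],
  ],
  newtons=40,
)

```text
time: 14.85
position: [0.4875, -0.1522, 0.1068]
tool_rot: [-0.058, 3.139, 0.0]
ft_force: [-0.3, 0.2, -0.9]
grip_width: 0.007
```

```bash
python3 - <<'E'
from h import *
from bench import ctrl,optics
q=np.load("q.npy"); F=fx(q[:2],q[2])
for n in("wrist","scene"):
    c=optics.get_calibration(n); np.savez(f"cal_{n}9.npz",**c); im=optics.get_image(n)[:,:,::-1].copy()
    x0,y0,w,h,k=(0,0,640,400,1.2) if n=="wrist" else (220,80,160,120,5)
    im=cv2.resize(im[y0:y0+h,x0:x0+w],None,fx=k,fy=k,interpolation=cv2.INTER_CUBIC)
    cv2.imwrite(f"pics/{n}9.png",im)
s=ctrl.get_state();print(s["joint_positions"].round(2),s["ft_force"]); delta(F((0,-195,105)),92.2)
E
```

```text
[-0.62  0.16  0.95  1.96 -0.15  1.09  2.  ] [-0.26892505 -0.10081132  0.53756785]
yaw now 92.13 tilt [ 1.8e-03  3.0e-04 -1.0e+00] pos [ 0.4874 -0.1522  0.1067] t 14.95
delta [ 0.02  0.1  -0.07] [ 1.7 18.2  1.7]
```

View pics/wrist9.png

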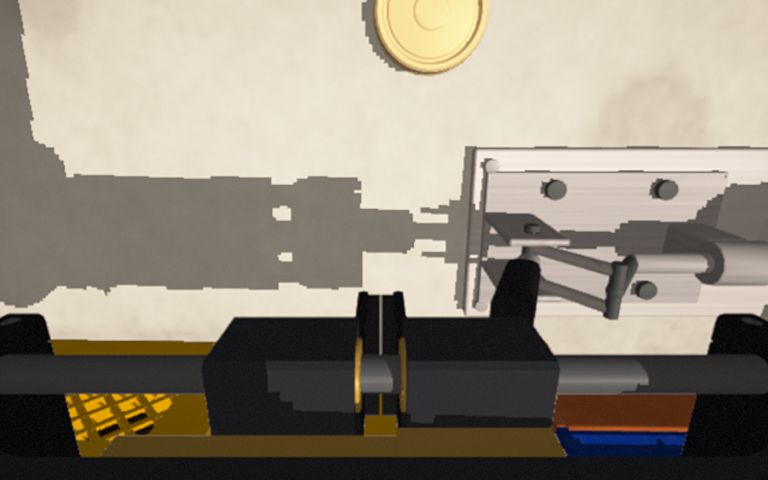

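View pics/scene9.png

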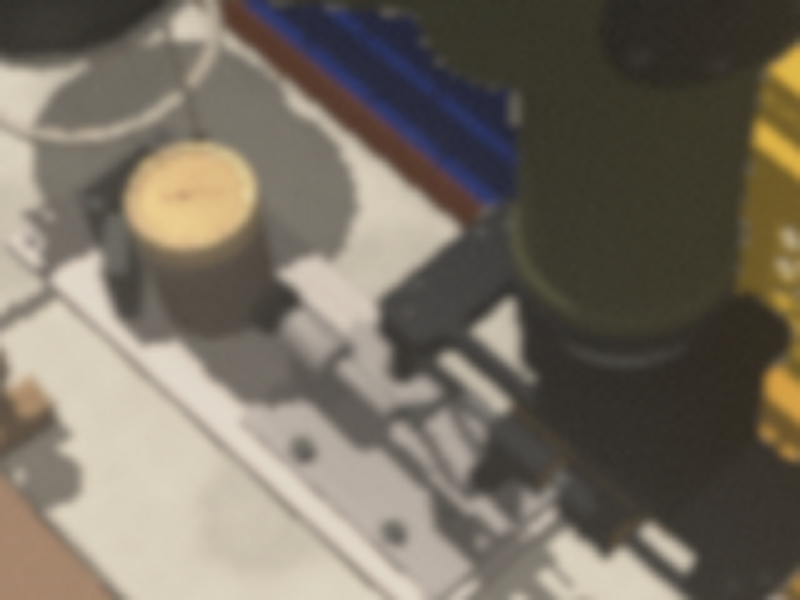

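step_arm(
  deltas=[
    [0,0,0,1,4,1,0],
    [0,0,0,2,8,2,0],
    [0,0,0,2,11,2,0],
    [0,0,0,2,13,2,0],
    [0,0,0,2,14.5,2,0],
    [0,0,0,2,16,2,0],
    [0,0,0,2,17.5,2,0],
    [0,0,0,2,19,2,0],
  ],
  newtons=40,
)

```text
time: 15.95
position: [0.484, -0.1331, 0.1039]
tool_rot: [-0.058, 3.141, 0.0]
ft_force: [-0.6, 0.3, 0.4]
grip_width: 0.007
```

step_arm(
  deltas=[
    [0,0,0,0,1,0,0],
    [0,0,0,0,2,0,0],
    [0,0,0,0,3,0,0],
    [0,0,0,0,4,0,0],
    [0,0,0,0,5,0,0],
    [0,0,0,0,6,0,0],
    [0,0,0,0,7,0,0],
    [0,0,0,0,8,0,0],
  ],
  newtons=40,
)

```text
time: 16.95
position: [0.4837, -0.1251, 0.1039]
tool_rot: [-0.058, 3.141, 0.0]
ft_force: [-0.1, -0.3, 0.6]
grip_width: 0.006
```

step_arm(
  deltas=[
    [0,0,0,0,1,0,0],
    [0,0,0,0,2,0,0],
    [0,0,0,0,3,0,0],
    [0,0,0,0,4,0,0],
    [0,0,0,0,5,0,0],
    [0,0,0,0,6,0,0],
    [0,0,0,0,7,0,0],
    [0,0,0,0,8,0,0],
  ],
  newtons=40,
)

```text
time: 17.95
position: [0.4837, -0.1201, 0.105]
tool_rot: [-0.056, 3.14, -0.005]
ft_force: [-1.9, -8.1, 8.2]
grip_width: 0.002
```

```bash
python3 - <<'E'
from h import *
from bench import ctrl,optics
q=np.load("q.npy"); F=fx(q[:2],q[2])
for n in("scene","wrist"):
    c=optics.get_calibration(n); np.savez(f"cal_{n}a.npz",**c); im=optics.get_image(n)[:,:,::-1].copy()
    x0,y0,w,h,k=(320,200,240,130,3.3) if n=="wrist" else (260,100,120,90,6)
    im=cv2.resize(im[y0:y0+h,x0:x0+w],None,fx=k,fy=k,interpolation=cv2.INTER_CUBIC)
    cv2.imwrite(f"pics/{n}a.png",im)
s=ctrl.get_state();print(s["ft_force"],s["torque"]); d=s["position"]-[q[0],q[1],0];print("local",d[0]*np.cos(q[2])+d[1]*np.sin(q[2]),-d[0]*np.sin(q[2])+d[1]*np.cos(q[2])); delta(F((0,-195,105)),92.2)
E
```

```text
[-1.34027061 -7.66574793  6.97980517] [-1.49867708  0.47773686  0.0224321 ]
local -0.0007683435979285603 -0.1809658164119113
yaw now 92.03 tilt [ 0.0011 -0.003  -1.    ] pos [ 0.4837 -0.12    0.1051] t 18.05
delta [-0.17  0.06 -0.17] [ -0.8 -14.    0.1]
```

View pics/wrista.png

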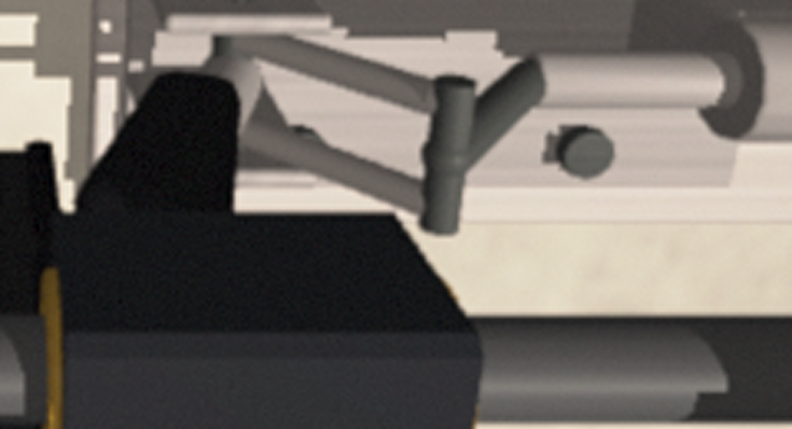

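View pics/scenea.png

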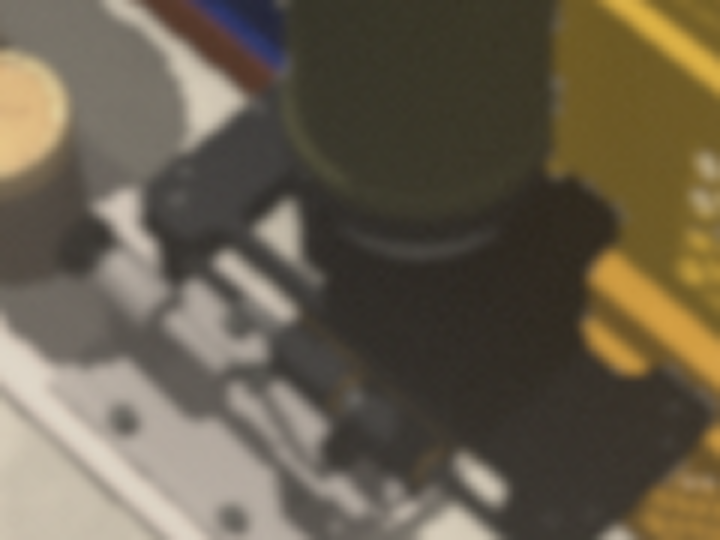

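step_arm(
  deltas=[
    [0,0,0,0,-4,0,0],
    [0,0,0,0,-10,0,0],
    [0,0,0,0,-16,0,0],
    [-7,0,0,0,-18,0,0],
    [-14,0,0,0,-18,0,0],
    [-21,0,0,0,-18,0,0],
    [-28,0,0,0,-18,0,0],
    [-28,0,0,0,-18,0,0],
  ],
  newtons=40,
)

```text
time: 19.05
position: [0.4831, -0.1378, 0.1023]
tool_rot: [0.047, -3.038, -0.755]
ft_force: [-0.2, -0.0, -0.8]
grip_width: 0.004
```

```bash
cat > st.py <<'E'
from h import *
from bench import ctrl,optics
q=np.load("q.npy"); F=fx(q[:2],q[2])
s=ctrl.get_state();d=s["position"]-[q[0],q[1],0]
print("t",s["time"],"F",s["ft_force"].round(2),"local",np.round([1e3*(d[0]*np.cos(q[2])+d[1]*np.sin(q[2])),1e3*(-d[0]*np.sin(q[2])+d[1]*np.cos(q[2])),1e3*d[2]],1),"j",s["joint_positions"].round(2))
print(Ro.from_rotvec(s["tool_rot"]).as_matrix().round(3))
E
cat > pic.py <<'E'
import sys
from h import *
from bench import optics
tag=sys.argv[1]
for n in sys.argv[2:]:
    im=optics.get_image(n)[:,:,::-1].copy()
    x0,y0,w,h,k={"wrist":(0,0,640,400,1.2),"scene":(230,80,150,110,5),"top":(150,130,200,110,3.8)}[n]
    cv2.imwrite(f"pics/{n}{tag}.png",cv2.resize(im[y0:y0+h,x0:x0+w],None,fx=k,fy=k,interpolation=cv2.INTER_CUBIC))
E
python3 st.py; python3 pic.py b scene wrist
```

```text
t 19.05 F [-0.16 -0.   -0.77] local [  -2.1 -198.6  102.3] j [-0.2   0.42  0.87  1.84 -0.68  1.44  2.52]
[[-0.999 -0.027 -0.018]
 [-0.032  0.883  0.468]
 [ 0.003  0.468 -0.884]]
```

View pics/wristb.png

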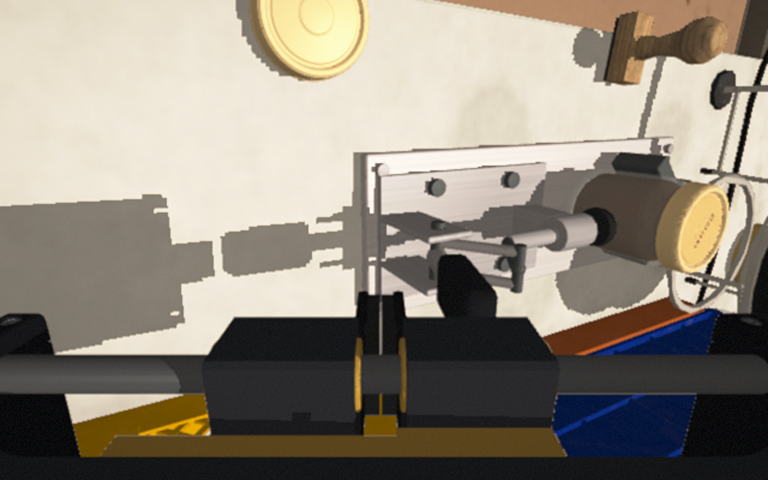

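View pics/sceneb.png

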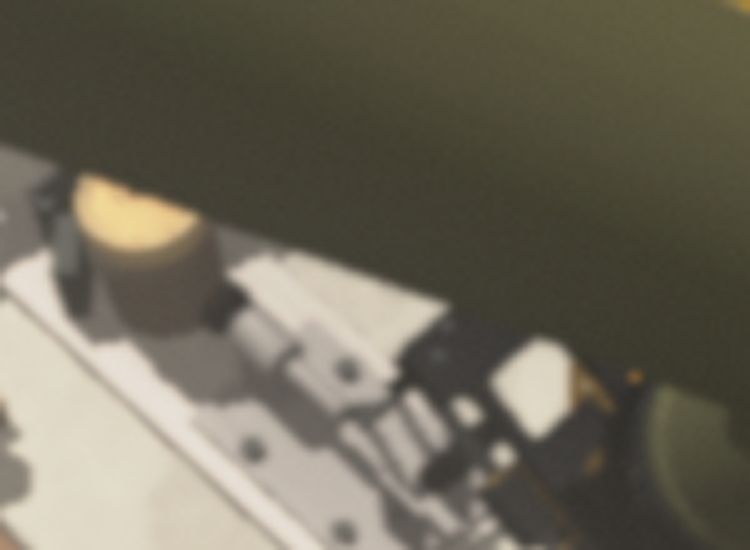

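step_arm(
  deltas=[
    [0,0,0,-1,3.5,-6.5,0],
    [0,0,0,-2,7,-13.3,0],
    [0,0,0,-2,10.5,-11.4,0],
    [0,0,0,-2,14,-9.6,0],
    [0,0,0,-2,16,-8.5,0],
    [0,0,0,-2,17,-8,0],
    [0,0,0,-2,18,-7.5,0],
    [0,0,0,-2,19,-6.9,0],
  ],
  newtons=40,
)

```text
time: 20.15
position: [0.4855, -0.1217, 0.1188]
tool_rot: [0.056, -3.039, -0.758]
ft_force: [-0.1, 0.5, 0.3]
grip_width: 0.001
```

```bash
python3 st.py
```

```text
t 20.15 F [-0.06  0.48  0.33] local [   1.  -182.7  118.8] j [-0.24  0.38  0.88  1.84 -0.66  1.45  2.47]
[[-0.999 -0.032 -0.017]
 [-0.037  0.882  0.469]
 [ 0.     0.469 -0.883]]
```

step_arm(
  deltas=[
    [0,0,0,0,0.9,0.5,0],
    [0,0,0,0,1.8,0.9,0],
    [0,0,0,0,2.6,1.4,0],
    [0,0,0,0,3.5,1.9,0],
    [0,0,0,0,4.4,2.3,0],
    [0,0,0,0,5.3,2.8,0],
    [0,0,0,0,6.2,3.3,0],
    [0,0,0,0,7.1,3.7,0],
  ],
  newtons=40,
)

```text
time: 21.15
position: [0.4856, -0.1155, 0.1191]
tool_rot: [0.054, -3.042, -0.754]
ft_force: [0.6, -5.4, 1.9]
grip_width: 0.005
```

step_arm(
  deltas=[
    [0,0,0,0,1.1,0.6,0],
    [0,0,0,0,2.2,1.2,0],
    [0,0,0,0,3.3,1.8,0],
    [0,0,0,0,4.4,2.3,0],
    [0,0,0,0,5.5,2.9,0],
    [0,0,0,0,6.6,3.5,0],
    [0,0,0,0,7.7,4.1,0],
    [0,0,0,0,8.8,4.7,0],
  ],
  newtons=40,
)

```text
time: 22.15
position: [0.4853, -0.1051, 0.1192]
tool_rot: [0.055, -3.042, -0.755]
ft_force: [0.0, -5.0, 1.6]
grip_width: 0.005
```

step_arm(
  deltas=[
    [0,0,0,0,1.3,0.7,0],
    [0,0,0,0,2.6,1.4,0],
    [0,0,0,0,3.9,2.1,0],
    [0,0,0,0,5.2,2.8,0],
    [0,0,0,0,6.5,3.5,0],
    [0,0,0,0,7.8,4.1,0],
    [0,0,0,0,9.1,4.8,0],
    [0,0,0,0,10.4,5.5,0],
  ],
  newtons=40,
)

```text
time: 23.15
position: [0.4849, -0.0928, 0.1194]
tool_rot: [0.055, -3.041, -0.756]
ft_force: [-0.0, -6.5, 2.7]
grip_width: 0.004
```

```bash
python3 st.py
```

```text
t 23.15 F [-0.01 -6.47  2.67] local [   1.4 -153.8  119.4] j [-0.3   0.33  0.87  1.88 -0.65  1.41  2.42]
[[-0.999 -0.032 -0.016]
 [-0.036  0.883  0.468]
 [-0.001  0.468 -0.884]]
```

step_arm(
  deltas=[
    [0,0,0,0,1.3,0.7,0],
    [0,0,0,0,2.6,1.4,0],
    [0,0,0,0,3.9,2.1,0],
    [0,0,0,0,5.2,2.8,0],
    [0,0,0,0,6.5,3.5,0],
    [0,0,0,0,7.8,4.1,0],
    [0,0,0,0,9.1,4.8,0],
    [0,0,0,0,10.4,5.5,0],
  ],
  newtons=40,
)

```text
time: 24.15
position: [0.4841, -0.0798, 0.119]
tool_rot: [0.057, -3.039, -0.758]
ft_force: [0.8, -2.8, 2.7]
grip_width: 0.005
```

```bash
python3 st.py; python3 pic.py c wrist
```

```text
t 24.15 F [ 0.79 -2.81  2.73] local [   1.2 -140.8  119. ] j [-0.32  0.32  0.87  1.89 -0.65  1.4   2.4 ]
[[-0.999 -0.033 -0.017]
 [-0.037  0.882  0.469]
 [-0.     0.47  -0.883]]
```

View pics/wristc.png

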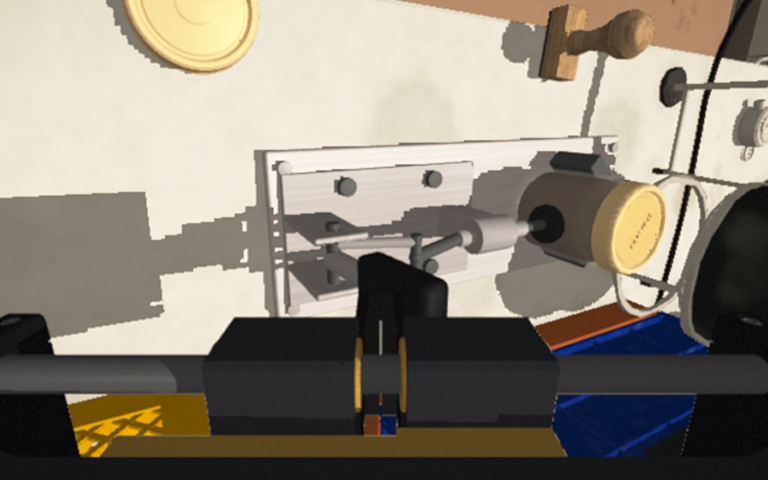

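step_arm(
  deltas=[
    [0,0,0,0,1.3,0.7,0],
    [0,0,0,0,2.6,1.4,0],
    [0,0,0,0,3.9,2.1,0],
    [0,0,0,0,5.2,2.8,0],
    [0,0,0,0,6.5,3.5,0],
    [0,0,0,0,7.8,4.1,0],
    [0,0,0,0,9.1,4.8,0],
    [0,0,0,0,10.4,5.5,0],
  ],
  newtons=40,
)

```text
time: 25.2
position: [0.483, -0.0681, 0.1187]
tool_rot: [0.057, -3.038, -0.758]
ft_force: [0.5, -2.5, -1.1]
grip_width: 0.003
```

```bash
python3 st.py
```

```text
t 25.2 F [ 0.47 -2.5  -1.12] local [   0.5 -129.   118.7] j [-0.34  0.3   0.87  1.91 -0.65  1.39  2.38]
[[-0.999 -0.033 -0.019]
 [-0.038  0.882  0.469]
 [ 0.001  0.47  -0.883]]
```

step_arm(
  deltas=[
    [0,0,0,0,0.9,0.5,0],
    [0,0,0,0,1.8,0.9,0],
    [0,0,0,0,2.6,1.4,0],
    [0,0,0,0,3.5,1.9,0],
    [0,0,0,0,4.4,2.3,0],
    [0,0,0,0,5.3,2.8,0],
    [0,0,0,0,6.2,3.3,0],
    [0,0,0,0,7.1,3.7,0],
  ],
  newtons=40,
)

```text
time: 26.2
position: [0.4834, -0.0601, 0.1191]
tool_rot: [0.057, -3.039, -0.758]
ft_force: [0.8, -1.7, -0.1]
grip_width: 0.005
```

```bash
python3 st.py; python3 pic.py d wrist
```

```text
t 26.2 F [ 0.84 -1.75 -0.1 ] local [   1.2 -121.1  119.1] j [-0.36  0.29  0.87  1.91 -0.64  1.38  2.36]
[[-0.999 -0.033 -0.017]
 [-0.037  0.882  0.469]
 [-0.     0.47  -0.883]]
```

View pics/wristd.png

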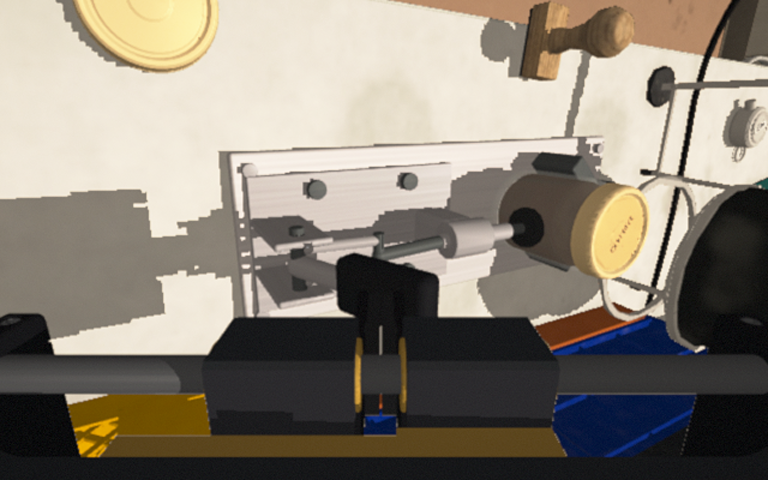

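step_arm(
  deltas=[
    [0,0,0,0,0.7,0.4,0],
    [0,0,0,0,1.4,0.8,0],
    [0,0,0,0,2.1,1.1,0],
    [0,0,0,0,2.8,1.5,0],
    [0,0,0,0,3.5,1.9,0],
    [0,0,0,0,4.2,2.2,0],
    [0,0,0,0,4.9,2.6,0],
    [0,0,0,0,5.6,3.0,0],
  ],
  newtons=40,
)

```text
time: 27.25
position: [0.4831, -0.0538, 0.1191]
tool_rot: [0.057, -3.039, -0.758]
ft_force: [0.4, -0.6, 0.5]
grip_width: 0.003
```

```bash
python3 st.py
```

```text
t 27.25 F [ 0.38 -0.59  0.45] local [   1.1 -114.7  119.1] j [-0.37  0.28  0.86  1.92 -0.64  1.37  2.35]
[[-0.999 -0.033 -0.017]
 [-0.037  0.882  0.469]
 [-0.     0.47  -0.883]]
```

step_arm(
  deltas=[
    [0,0,0,0,0.4,0.2,0],
    [0,0,0,0,0.9,0.5,0],
    [0,0,0,0,1.3,0.7,0],
    [0,0,0,0,1.8,0.9,0],
    [0,0,0,0,2.2,1.2,0],
    [0,0,0,0,2.6,1.4,0],
    [0,0,0,0,3.1,1.7,0],
    [0,0,0,0,3.5,1.9,0],
  ],
  newtons=40,
)

```text
time: 28.25
position: [0.483, -0.05, 0.119]
tool_rot: [0.056, -3.039, -0.758]
ft_force: [-0.7, 0.8, -0.5]
grip_width: 0.005
```

```bash
python3 st.py; python3 pic.py e wrist
```

```text
t 28.25 F [-0.67  0.81 -0.5 ] local [   1.2 -110.9  119. ] j [-0.38  0.28  0.86  1.93 -0.64  1.36  2.34]
[[-0.999 -0.033 -0.017]
 [-0.037  0.882  0.469]
 [-0.     0.47  -0.883]]
```

View pics/wriste.png

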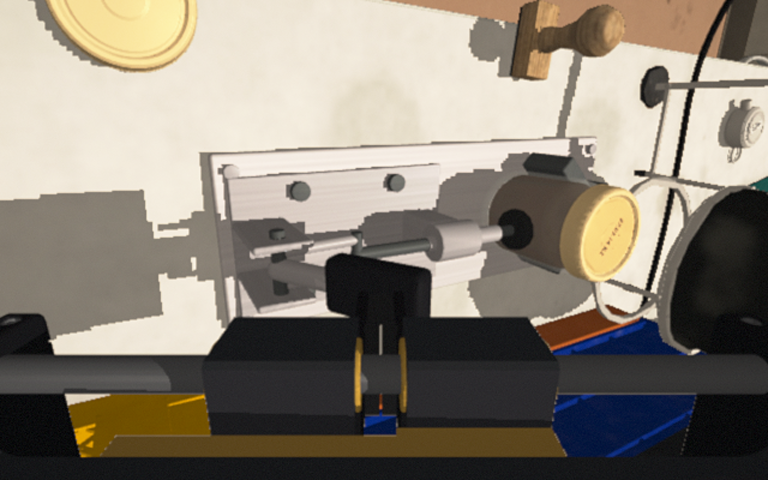

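step_arm(
  deltas=[
    [0,0,0,0,0.4,0.2,0],
    [0,0,0,0,0.9,0.5,0],
    [0,0,0,0,1.3,0.7,0],
    [0,0,0,0,1.8,0.9,0],
    [0,0,0,0,2.2,1.2,0],
    [0,0,0,0,2.6,1.4,0],
    [0,0,0,0,3.1,1.7,0],
    [0,0,0,0,3.5,1.9,0],
  ],
  newtons=40,
)

```text
time: 29.3
position: [0.4828, -0.0463, 0.119]
tool_rot: [0.056, -3.039, -0.757]
ft_force: [-0.6, -0.9, 0.4]
grip_width: 0.007
```

```bash
python3 st.py; python3 pic.py f wrist
```

```text
t 29.3 F [-0.63 -0.95  0.44] local [   1.2 -107.3  119. ] j [-0.39  0.27  0.86  1.93 -0.64  1.36  2.33]
[[-0.999 -0.033 -0.017]
 [-0.037  0.883  0.469]
 [-0.     0.469 -0.883]]
```

View pics/wristf.png

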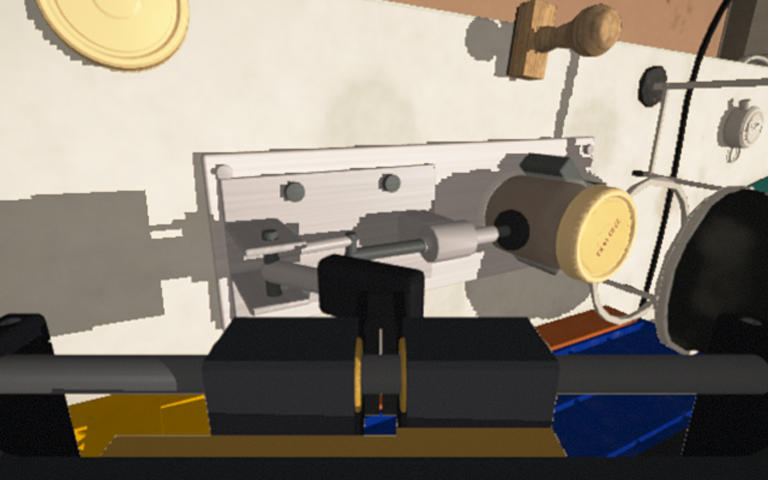

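step_arm(
  deltas=[
    [0,0,0,0,0.4,0.2,0],
    [0,0,0,0,0.9,0.5,0],
    [0,0,0,0,1.3,0.7,0],
    [0,0,0,0,1.8,0.9,0],
    [0,0,0,0,2.2,1.2,0],
    [0,0,0,0,2.2,1.2,0],
    [0,0,0,0,2.2,1.2,0],
    [0,0,0,0,2.2,1.2,0],
  ],
  newtons=40,
)

```text
time: 30.35
position: [0.4828, -0.046, 0.1189]
tool_rot: [0.054, -3.042, -0.753]
ft_force: [-0.6, -6.2, 1.5]
grip_width: 0.003
```

```bash
python3 st.py
```

```text
t 30.35 F [-0.64 -6.23  1.5 ] local [   1.2 -106.9  118.9] j [-0.39  0.27  0.86  1.93 -0.64  1.36  2.33]
[[-0.999 -0.031 -0.016]
 [-0.035  0.884  0.466]
 [-0.001  0.466 -0.885]]
```

step_arm(
  deltas=[
    [0,0,0,0,0.3,0.2,0],
    [0,0,0,0,0.6,0.3,0],
    [0,0,0,0,0.6,0.3,0],
    [0,0,0,0,0.6,0.3,0],
    [0,0,0,0,0.6,0.3,0],
    [0,0,0,0,0.6,0.3,0],
    [0,0,0,0,0.6,0.3,0],
    [0,0,0,0,0.6,0.3,0],
  ],
  newtons=40,
)

```text
time: 31.35
position: [0.4828, -0.0459, 0.1189]
tool_rot: [0.053, -3.042, -0.752]
ft_force: [-1.6, -8.7, 1.8]
grip_width: 0.002
```

```bash
python3 st.py; python3 pic.py g wrist scene
```

```text
t 31.35 F [-1.58 -8.71  1.79] local [   1.2 -106.8  118.9] j [-0.39  0.27  0.86  1.93 -0.64  1.35  2.33]
[[-0.999 -0.031 -0.015]
 [-0.035  0.884  0.465]
 [-0.001  0.466 -0.885]]
```

View pics/wristg.png

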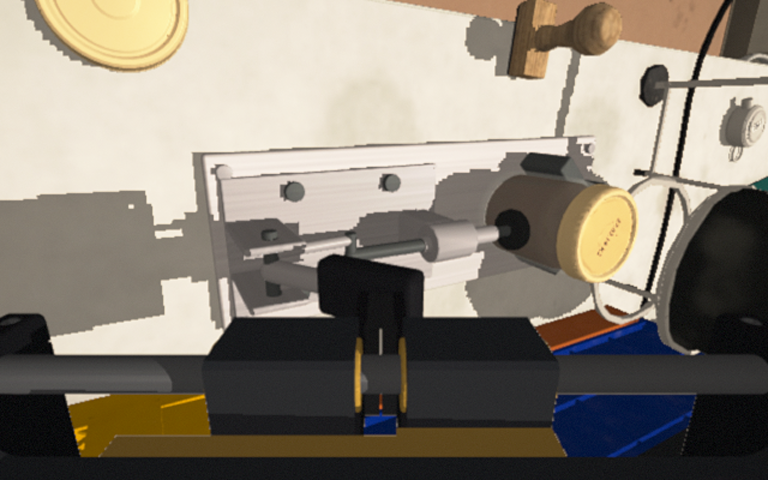

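step_arm(
  deltas=[
    [0,0,0,0,-2,-1,0],
    [0,0,0,0,-5,-2.7,0],
    [0,0,0,0,-10,-5.3,0],
    [0,0,0,0,-18,-9.5,0],
    [0,0,0,0,-26,-14,0],
    [0,0,0,0,-19,-27,0],
    [0,0,0,0,-5,-54,0],
    [0,0,0,0,5,-72,0],
  ],
  newtons=40,
)

```text
time: 32.45
position: [0.4842, -0.0725, 0.187]
tool_rot: [0.057, -3.041, -0.758]
ft_force: [0.9, 0.6, -0.0]
grip_width: 0.006
```

```bash
python3 st.py; python3 pic.py h wrist scene top
```

```text
t 32.45 F [ 0.91  0.64 -0.05] local [   1.6 -133.4  187. ] j [-0.38  0.21  0.9   1.83 -0.58  1.48  2.28]
[[-0.999 -0.033 -0.016]
 [-0.037  0.882  0.469]
 [-0.002  0.47  -0.883]]
```

View pics/wristh.png

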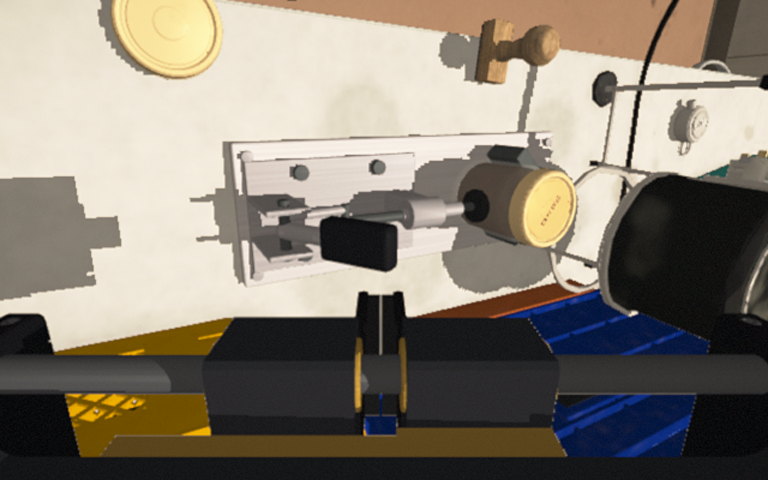

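View pics/sceneh.png

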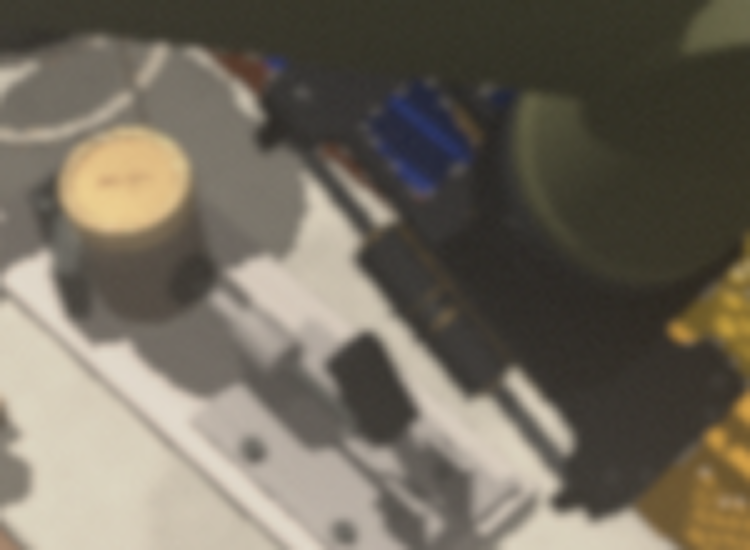

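View pics/toph.png

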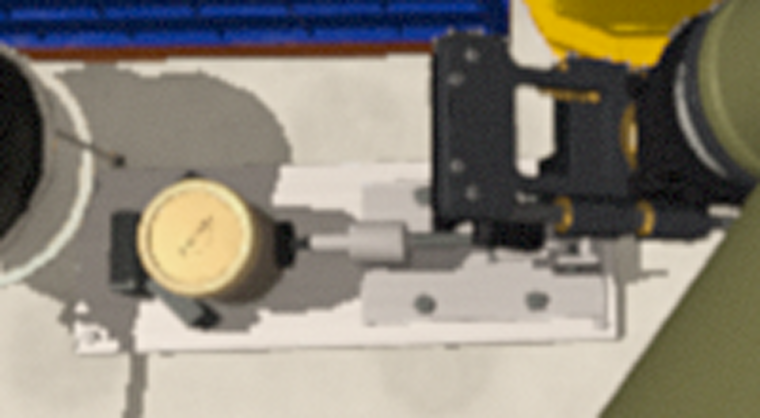

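```bash
python3 - <<'E'
from h import *
T=dict(np.load("cal_top.npz"));S=dict(np.load("cal_scene.npz"));q=np.load("q.npy");F=fx(q[:2],q[2])
a=(150+195/3.8,130+238/3.8);b=(230+125/5,80+182/5)
print(ray(T,a,.101),ray(S,b,.101),"nest",F((0,60,0)))
E
python3 st.py
```

```text
[0.47006202 0.12366909 0.101     ] [0.47304341 0.11960564 0.101     ] nest [0.47507648 0.12077356 0.        ]
t 32.6 F [-0.74  0.47 -0.07] local [   1.8 -133.3  186.1] j [-0.38  0.21  0.89  1.84 -0.58  1.48  2.28]
[[-0.999 -0.035 -0.015]
 [-0.038  0.882  0.469]
 [-0.003  0.469 -0.883]]
```

step_arm(
  deltas=[
    [0,0,0,0,0,-5,0],
    [0,0,0,0,0,-10,0],
    [0,0,0,0,0,-10,0],
    [0,0,0,0,0,-10,0],
    [0,0,0,0,0,-10,0],
    [0,0,0,0,0,-10,0],
    [0,0,0,0,0,-10,0],
    [0,0,0,0,0,-10,0],
  ],
)

```text
time: 33.6
position: [0.4839, -0.0769, 0.1937]
tool_rot: [0.056, -3.039, -0.758]
ft_force: [0.7, 0.1, -0.2]
grip_width: 0.004
```

```bash
python3 st.py; python3 -c "
from bench import ctrl; print(ctrl.close_job())"
```

```text
t 33.6 F [ 0.66  0.1  -0.25] local [   1.1 -137.9  193.7] j [-0.37  0.21  0.9   1.82 -0.57  1.5   2.28]
[[-0.999 -0.033 -0.017]
 [-0.037  0.882  0.469]
 [-0.     0.47  -0.883]]
the job is handed in; nothing more can be done
None
```

I stood the jar in the V-nest, pushed the lever over with the shut fingertips until it snapped closed, and pressed it on its stop with about 9 N for 1 s. I then let go and handed the job in at 33.6 s. No verdict was reported.

**Lever load:** My first push, with the tool vertical, wedged the tapered finger on the lever's top edge. It read about 12 N in total, so I backed off, tilted the tool 28° and pushed again. The highest reading after any move was about 12 N. Readings come only at the end of each move, so I can't rule out a brief higher peak.

**Last checks:**
- **Lever and fingers:** the last pictures show the lever still closed, the pad against the jar, and the fingers clear. The wrist force was about zero.
- **Jar position:** it appears upright. The two fixed cameras put its axis 3 to 6 mm from my estimated nest point, and about 3.6 mm when averaged. They differ from each other by about 5 mm, so this is inside the 7 mm limit but not by a wide margin.
- **Pad compression:** I could not measure this directly.

**Small disagreements:**
- **Grip opening:** the gripper read 63 mm on the jar instead of 66 mm.
- **Set-down height:** the jar met the plate about 3 mm higher than I had calculated.

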